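# Pour the barrel nuts back into the jar and close up the jar rack

### The arm

A 7-joint arm with a two-finger parallel gripper is mounted at the origin on the work surface. World frame = base frame: x ahead of the robot, y to its left, z up, the work surface at z = 0. Lengths are in m, angles in degrees, forces in N, time in s.
With the tool pointing down it reaches from about 0.425 to 0.875 m from the base axis. Payload 4.7 kg.
Tool frame: the origin (TCP) lies between the finger pads; the fingertips stand 25 mm ahead of it and the grasp point (between the pads) lies 6 mm ahead of it (env.tip_reach is the distance from the TCP to the fingertips, in m); z points along the fingers, y is the direction in which the jaws open and shut (so a half turn about z gives the same grasp; the last joint's range is limited). The gripper opens to 87 mm and grips with 3 to 60 N. Pads are 19 mm wide; open, the fingers measure 117 mm over their backs; the gripper's body (75 mm by 190 mm) begins 51 mm behind the grasp point.
Start: joints at [-64.624, 18.392, -4.016, 83.108, 1.295, 78.541, -3.26], TCP at [0.27, 0.591, 0.248] pointing down, gripper open.
Joint ranges: [-163.93, 163.93], [-17.29, 119.83], [-79.2, 71.16], [3.27, 140.29], [-89.18, 269.18], [5.43, 117.66], [-154.24, 154.24]. Speed limits (degrees/s): [147.25, 147.25, 180, 180, 180, 180, 180].

### API

Orientations are given as [roll, pitch, yaw] about the fixed x, y, z axes, in that order (R = Rz(yaw) Ry(pitch) Rx(roll)).
In Python, from cell import env, viewer, job gives the robot as it stands.
- The arm moves only by the tool move_arm, never from a script. Its argument "steps" is a list of rows, each a list of 7 numbers: the finger opening in cm, from 0 to 8.7, then the shift along the tool's x, y, z in cm, then the turn, a rotation vector about the tool's x, y, z in rad. In form: [[fingers, tx, ty, tz, wx, wy, wz], ...]. A call has 1 to 5 rows; each row shifts and turns the commanded pose from where the row before left it, along the tool's axes as they then stand; what a row does not reach is not made up. A row lasts 1/12 s, in which the tool goes at most 41.7 mm and 7.16 degrees, less where a joint would pass 70% of its speed; a pose out of reach is approached as far as the arm can. A call is refused whole if a number of a shift passes 4.17 or a number of a turn 0.125, either way. A call with a gripper value outside its range is refused whole. The fingers move at their own pace and stop on an object; "force" is the grip in N (left out, the last holds). Time passes only in rows, so rows that do not move let the fingers close. It gives the time, the measured TCP pose, the force and the opening at its end, in the units of the state.
- env.get_obs(): the state, without advancing time (a new reading comes with each control period).
- viewer.read_camera(name): name is "scene" or "side" or "wrist"; returns a dict with "img" (384x512x3 uint8, red, green, blue), "vfov" (degrees; the focal length in pixels is half the picture's height over the tangent of half this angle, whatever the lens; pixels are square), "cx", "cy" (the principal point, pixels), "extrinsics" (4x4, takes a point from world to camera coordinates); the wrist camera has in their place "mount" (4x4, takes a point from camera to tool coordinates, whose origin is the TCP and whose axes are the flange's). Camera axes: x right, y down, z forward; pixel columns grow to the right and rows downward; lengths in m; the calibration is good to about 2 mm. The wrist camera is an equidistant fisheye: a pixel r from the principal point sees the ray r / f radians off the axis. A picture is of the moment at which its call begins: read the wrist's pose just before it. There is no depth.
- job.sign_off(): hands the job in, once; it reports no verdict.
The state is a dict: "time_s": time; "qpos": joint angles; "joint_velocities": joint speeds; "effort": joint torques, N m; "tool_pos": TCP position; "tool_rot": TCP orientation; "force": force on the tool from outside, world axes, zero at the start; "wrist_torque": the same for the moment, N m; "grip_width": finger opening in m.
Only numpy, scipy, OpenCV 4.12 (cv2) and the standard library are available. Lean on these libraries where they do the work, as an engineer would, in place of code of your own. Each camera call takes 0.05 s, during which the arm holds its last target.

### The job

Pour all the barrel nuts left in the lipped pans back into the open jar: rest each loaded pan's lip just inside the jar's mouth before you tip it, tip the pan to pour, and stand the pans back on the bench (a nut that goes astray is picked up and dropped into the jar too). Then stand the jar upright in the free place of the jar rack, and finally lift the rack's gate out of its stand, lower both its knuckles fully onto the two pins and leave it shut across the front. Leave the other things on the bench alone.

Things in the scene. Friction and masses are not known exactly. Their poses are not given: they have to be found in the camera images.
- rack: Open-topped, open-fronted wooden jar rack, fixed: 110 deep (own x), 230 long (own y), walls 85 high, floor 10 thick; origin centre of underside. Open front at own -x. Inside: x -55 to +45, y -103 to +103; two jar places, centres at y -52 and +52 (x -5), one taken by the spare jar. At the +y end of the front two upright pintle pins stand one above the other on brackets.
- pin_low (a point): Foot of the lower pintle pin of the rack (on top of its bracket): steel, 9 dia, 12 tall, tip tapered, pointing up. Axes as the rack's. Bracket 6 thick, 26 by 24.
- pin_high (a point): Foot of the upper pintle pin, 62 straight above the lower one, same pin and bracket.
- gate_tab (a point): Centre of the hand tab on top of the rack's lift-off gate (grip here): tab 12 thick (x), 46 long (y), 28 tall. Wooden leaf below it 12 thick, 224 long (y), 84 tall, underside 98 below this point; 0.22 kg, balanced near the tab. Starts upright in a slotted stand (leaf 8 above the bench, cheeks to 48): lift straight up. When shut its axes are the rack's, hinge at +y, leaf 3 clear of the side walls, tab centre at rack x -64, y 0.
- gate_low (a point): Lower hinge knuckle of the gate: bottom centre of its bore. Steel ring 20 outside, 12 bore, 14 tall, open both ends; 128 from the tab centre along own +y, 96 below it. Fully hung, it lies on pin_low. The upper bracket is in the way above: bring the knuckles in sideways from the front, 13 to 40 above their pin feet, then lower.
- gate_high (a point): Upper hinge knuckle of the gate, same ring, 62 above the lower one; fully hung, this point lies on point pin_high.
- jar_mouth (a point): Centre of the mouth of the clear narrow-necked jar, in the plane of its rim, 122 above the jar's underside. The mouth is 46 wide inside. Axes upright with the jar.
- jar_center (a point): Centre of the same jar, half-way up (61 above its underside). Body 74 dia to 72 high, shoulder to 92, straight neck 54 dia from 92 to 122; walls 4, floor 5; 0.3 kg. Grip it by the neck from above.
- spare_center (a point): Centre (49 above its underside) of the closed spare jar, 74 dia, 98 tall, already standing in one of the two places of the rack; leave it alone.
- glue: White glue bottle, 60 dia, 165 tall, bystander; origin at the centre of its underside.
- tin: Low closed tin, 72 dia, 60 tall, bystander; origin at the centre of its underside.
- offcut: Pine offcut 90 by 45 by 25, bystander; origin at the centre of its underside.
- pan1_grip (a point): Grip point on the wooden handle of lipped pan 1 (of three alike, 0.16 kg): handle 14 wide (own y), 18 thick, rising backwards at 35 deg from the pan's rear; point on its centre line, 50 above the pan's underside. Axes: x to the spout, z up. Middle of the pan floor 72 ahead and 39 below; pan 70 by 60 outside, 20 deep, walls 3, narrowing to the spout in front.
- pan1_tip (a point): End of the pouring lip of pan 1 (top of the sheet, middle), 177 ahead (x) of the grip point and 47 below it. Spout 36 wide outside, 30 inside, sheet 3 thick, sides 13 tall; its last 17 mm, the lip, slopes down 28 deg (8 below the spout floor).
- pan2_grip (a point): Grip point on the wooden handle of lipped pan 2 (of three alike, 0.16 kg): handle 14 wide (own y), 18 thick, rising backwards at 35 deg from the pan's rear; point on its centre line, 50 above the pan's underside. Axes: x to the spout, z up. Middle of the pan floor 72 ahead and 39 below; pan 70 by 60 outside, 20 deep, walls 3, narrowing to the spout in front.
- pan2_tip (a point): End of the pouring lip of pan 2 (top of the sheet, middle), 177 ahead (x) of the grip point and 47 below it. Spout 36 wide outside, 30 inside, sheet 3 thick, sides 13 tall; its last 17 mm, the lip, slopes down 28 deg (8 below the spout floor).
- pan3_grip (a point): Grip point on the wooden handle of lipped pan 3 (of three alike, 0.16 kg): handle 14 wide (own y), 18 thick, rising backwards at 35 deg from the pan's rear; point on its centre line, 50 above the pan's underside. Axes: x to the spout, z up. Middle of the pan floor 72 ahead and 39 below; pan 70 by 60 outside, 20 deep, walls 3, narrowing to the spout in front.
- pan3_tip (a point): End of the pouring lip of pan 3 (top of the sheet, middle), 177 ahead (x) of the grip point and 47 below it. Spout 36 wide outside, 30 inside, sheet 3 thick, sides 13 tall; its last 17 mm, the lip, slopes down 28 deg (8 below the spout floor).
- nut1_center (a point): Centre of barrel nut 1: brass-plated cylinder 10 dia, 13 long along its own x, 11 g, slides easily in the pans. Starts in pan 1. May be absent (None).
- nut2_center (a point): Centre of barrel nut 2: brass-plated cylinder 10 dia, 13 long along its own x, 11 g, slides easily in the pans. Starts in pan 1. May be absent (None).
- nut3_center (a point): Centre of barrel nut 3: brass-plated cylinder 10 dia, 13 long along its own x, 11 g, slides easily in the pans. Starts in pan 2. May be absent (None).
- nut4_center (a point): Centre of barrel nut 4: brass-plated cylinder 10 dia, 13 long along its own x, 11 g, slides easily in the pans. Starts in pan 2. May be absent (None).
- nut5_center (a point): Centre of barrel nut 5: brass-plated cylinder 10 dia, 13 long along its own x, 11 g, slides easily in the pans. Starts in pan 3. May be absent (None).
- nut6_center (a point): Centre of barrel nut 6: brass-plated cylinder 10 dia, 13 long along its own x, 11 g, slides easily in the pans. Starts in pan 3. May be absent (None).

How it is judged:
By the outcome, as a careful person would: the job done as asked, in the order asked, and still so for the second after the job is handed in, with the robot touching nothing.
Of nut1, nut2, nut3, nut4, nut5, nut6 only 3 to 6 are there at a start; the rules pass over those that are not, and their reading is None.
At some moment in a run one of jar, pan1, pan2, pan3 may be knocked a few centimetres aside while the robot is not near it.
It also fails if it takes over 210 s, if anything falls off the work surface, if the arm or the gripper's body presses on something with over 40 N, if the wrist force passes 120 N, or if a joint passes its speed limit or range.

## Working session

There is one attempt and no reset: what is moved stays moved. The work goes in short steps, Python scripts to look and compute and a tool call to move; the robot and the scene stay as the last step left them, time stands still between calls to the robot, and variables do not carry over. Pictures are saved under pics/ and viewed, and the job is handed in when it is done.

Besides the shell and the picture viewer there is one more tool, called after "Emit:" by a JSON object that holds its "api" and its "payload", one argument or row to a line. move_arm: Moves the arm, as the interface text tells. Its arguments: {"type":"object","properties":{"steps":{"type":"array"},"force":{"type":"number"}},"required":["steps"]}

```bash
ls -la; mkdir -p pics; python3 - <<'E'
from cell import env, viewer, job
import cv2
o=env.get_obs()
print({k:o[k] for k in ['time_s','tool_pos','tool_rot','force','grip_width']})
for n in ['scene','side','wrist']:
    c=viewer.read_camera(n)
    cv2.imwrite(f'pics/{n}0.png',c['img'][:,:,::-1])
    print(n,c['vfov'],c['cx'],c['cy'],c.get('extrinsics',c.get('mount')))
E
```

```text
total 12
drwxr-xr-x  3 agent agent 4096 Dec  6 23:40 .
drwxr-xr-x 23 root  root  4096 Dec  6 23:40 ..
drwxr-xr-x  2 agent agent 4096 Dec  6 23:40 pics
{'time_s': 0.0, 'tool_pos': array([0.27009269, 0.59067261, 0.24646458]), 'tool_rot': array([-1.79890933e+02,  6.47151582e-03,  1.55435377e+02]), 'force': array([-0.29868697,  0.04652371, -1.46670991]), 'grip_width': 0.08684450561977318}
scene 48.9057489583421 248.63293145849343 189.08160916508731 [[-0.26625584  0.96389574 -0.00358248  0.12863747]
 [ 0.65137706  0.17718709 -0.73777548 -0.31578541]
 [-0.71050388 -0.19877058 -0.67503667  1.8272772 ]
 [ 0.          0.          0.          1.        ]]
side 46.50310528547829 253.8299172239959 189.09708124578864 [[ 0.9551287  -0.29614471 -0.00524212 -0.55921375]
 [-0.21332995 -0.67554047 -0.70578708  0.21577747]
 [ 0.20547384  0.6752358  -0.70840463  1.07416534]
 [ 0.          0.          0.          1.        ]]
wrist 65.70646984690485 251.4492595529581 191.15949983281064 [[-4.21853124e-04 -9.62007338e-01 -2.73023266e-01  7.49971241e-02]
 [ 9.99999834e-01 -2.98556575e-04 -4.93142730e-04 -7.11040768e-04]
 [ 3.92894034e-04 -2.73023428e-01  9.62007304e-01 -1.36504664e-01]
 [ 0.00000000e+00  0.00000000e+00  0.00000000e+00  1.00000000e+00]]
```

```bash
cat > h.py <<'E'
from cell import env, viewer, job
import cv2, numpy as np
from scipy.spatial.transform import Rotation as R
def cam(n):
    o=env.get_obs(); c=viewer.read_camera(n); c['n']=n
    c['f']=192/np.tan(np.radians(c['vfov']/2))
    if n=='wrist':
        T=np.eye(4);T[:3,:3]=R.from_euler('xyz',o['tool_rot'],degrees=True).as_matrix();T[:3,3]=o['tool_pos']
        c['c2w']=T@c['mount']
    else: c['c2w']=np.linalg.inv(c['extrinsics'])
    return c
def ray(c,u,v):
    x=(u-c['cx'])/c['f'];y=(v-c['cy'])/c['f']
    if c['n']=='wrist':
        r=np.hypot(x,y); s=np.sin(r)/r if r>1e-9 else 1; d=np.array([x*s,y*s,np.cos(r)])
    else: d=np.array([x,y,1.])
    d=c['c2w'][:3,:3]@d
    return c['c2w'][:3,3],d/np.linalg.norm(d)
def plane(c,u,v,z):
    o,d=ray(c,u,v); return o+d*(z-o[2])/d[2]
def tri(c1,p1,c2,p2):
    a,d=ray(c1,*p1);b,e=ray(c2,*p2)
    M=np.stack([d,-e],1);t=np.linalg.lstsq(M,b-a,rcond=None)[0]
    P,Q=a+t[0]*d,b+t[1]*e
    return (P+Q)/2,np.linalg.norm(P-Q)
def proj(c,p):
    q=np.linalg.inv(c['c2w'])@np.append(p,1.)
    if c['n']=='wrist':
        r=np.hypot(q[0],q[1]);th=np.arctan2(r,q[2]);return c['f']*th*q[0]/r+c['cx'],c['f']*th*q[1]/r+c['cy']
    return c['f']*q[0]/q[2]+c['cx'],c['f']*q[1]/q[2]+c['cy']
def crop(c,u0,v0,u1,v1,s,name):
    im=c['img'][v0:v1,u0:u1,::-1]; im=cv2.resize(im,None,fx=s,fy=s,interpolation=cv2.INTER_CUBIC)
    # ticks every 10 px
    for u in range((u0//10+1)*10,u1,10): cv2.line(im,((u-u0)*s,0),((u-u0)*s,8 if u%50 else 20),(0,0,255),1)
    for v in range((v0//10+1)*10,v1,10): cv2.line(im,(0,(v-v0)*s),(8 if v%50 else 20,(v-v0)*s),(0,0,255),1)
    cv2.imwrite('pics/'+name+'.png',im)
def st():
    o=env.get_obs(); print('t',round(o['time_s'],2),'pos',o['tool_pos'].round(4),'rot',o['tool_rot'].round(2),'F',o['force'].round(1),'w',round(o['grip_width'],4))
    return o
E
python3 - <<'E'
from h import *
s=cam('scene');d=cam('side')
crop(s,125,135,255,235,6,'s1');crop(s,225,145,375,255,5,'s2')
crop(d,195,235,325,375,4,'d1');crop(d,195,110,335,280,4,'d2')
E
python3 - <<'E'
from h import *
s=cam('scene');d=cam('side')
S1=lambda x,y:(125+x/6,135+y/6)
S2=lambda x,y:(225+x/5,145+y/5)
D1=lambda x,y:(195+x/4,235+y/4)
D2=lambda x,y:(195+x/4,110+y/4)
def t(n,a,b): 
    p,e=tri(s,a,d,b);print(n,p.round(4),'err',round(e,4))
t('mouth',S2(167,101),D2(85,317))
print('floor',plane(s,*S2(166,240),.005),plane(d,*D2(97,442),.005))
t('panA tip',S1(493,420),D1(352,72)); t('panA hend',S1(550,132),D1(32,112)); 
t('panB tip',S1(240,357),D1(395,298)); t('panB hend',S1(404,78),D1(20,283))
t('panC tip',S1(102,370),D1(493,392)); t('panC hend',S1(172,70),D1(148,516))
t('rack corner -y+x top',S2(280,306),D2(222,222)); t('rack +y+x top',S2(645,410),D2(188,30))
t('rack -y-x top',S2(346,207),D2(75,232));
t('spare top',S2(568,297),D2(119,60))
t('gate tab top center',S1(437,380),D2(455,410))
t('pin',S2(712,303),D2(38,33));t('pin',S2(690,373),D2(42,95))
t('kn hi',S1(682,480),D2(377,310));t('kn lo',S1(684,565),D2(372,378))
t('gate top -y',S1(237,388),D2(525,590));t('gate top +y',S1(650,462),D2(388,325))
E
```

```text
mouth [0.4972 0.0355 0.1233] err 0.0051
floor [0.50061013 0.03917664 0.005     ] [0.49873741 0.03238408 0.005     ]
panA tip [ 0.6176 -0.1148  0.011 ] err 0.0199
panA hend [ 0.4223 -0.135   0.0678] err 0.0001
panB tip [ 0.5931 -0.2719  0.0033] err 0.0057
panB hend [ 0.3924 -0.2393  0.0658] err 0.0004
panC tip [ 0.6239 -0.3424  0.0044] err 0.0033
panC hend [ 0.4236 -0.3801  0.0664] err 0.0012
rack corner -y+x top [0.6185 0.1404 0.0786] err 0.0031
rack +y+x top [0.6556 0.363  0.0826] err 0.0113
rack -y-x top [0.5185 0.1621 0.0785] err 0.0044
spare top [0.5901 0.3106 0.1029] err 0.0041
gate tab top center [ 0.69   -0.1029  0.1177] err 0.0023
pin [0.5456 0.3975 0.0774] err 0.0049
pin [0.5447 0.3964 0.0153] err 0.0009
kn hi [0.6902 0.0251 0.0801] err 0.0026
kn lo [0.6896 0.0245 0.0155] err 0.0031
gate top -y [ 0.6904 -0.2159  0.0847] err 0.0001
gate top +y [0.6892 0.0066 0.0857] err 0.006
```

```bash
cat >> h.py <<'E'
from scipy.spatial.transform import Slerp
def pose(p,rpy): 
    T=np.eye(4);T[:3,:3]=R.from_euler('xyz',rpy,degrees=True).as_matrix();T[:3,3]=p;return T
def cur():
    o=env.get_obs();return pose(o['tool_pos'],o['tool_rot'])
def down(p,yaw,lean=0):
    """tool pointing down, tool x along yaw; lean>0 = nose-down turn (tool x dips) in deg"""
    T=np.eye(4);T[:3,:3]=R.from_euler('xyz',[180,lean,yaw],degrees=True).as_matrix();T[:3,3]=p
    return T
def plan(T1,g,n=None,T0=None,vmax=4.1,wmax=.122,show=True):
    """rows from pose T0 (measured now) to T1"""
    T=cur() if T0 is None else T0.copy()
    r0=R.from_matrix(T[:3,:3]);rel=(r0.inv()*R.from_matrix(T1[:3,:3])).as_rotvec()
    d=T1[:3,3]-T[:3,3]
    if n is None: n=int(max(1,np.ceil(np.linalg.norm(d)*100/vmax),np.ceil(np.linalg.norm(rel)/wmax)))
    rows=[];C=T.copy();S=T[:3,3].copy()
    for i in range(n):
        G=np.eye(4);G[:3,3]=S+d*(i+1)/n;G[:3,:3]=(r0*R.from_rotvec(rel*(i+1)/n)).as_matrix()
        t=np.round(C[:3,:3].T@(G[:3,3]-C[:3,3])*100,2)
        w=np.round(R.from_matrix(C[:3,:3].T@G[:3,:3]).as_rotvec(),3)
        rows.append([g]+[float(x)+0 for x in t]+[float(x)+0 for x in w])
        C[:3,3]=C[:3,3]+C[:3,:3]@t/100; C[:3,:3]=C[:3,:3]@R.from_rotvec(w).as_matrix()
    if show:
        for i in range(0,n,5): print('['+', '.join('['+', '.join(f'{x:g}' for x in r)+']' for r in rows[i:i+5])+']')
    return C
E
python3 - <<'E'
from h import *
s=cam('side')
D1=lambda x,y:(195+x/4,235+y/4)
print(plane(s,*D1(352,74),.005))
st()
C=plan(down([.50,.25,.25],80),8.7,n=11)
plan(down([.45,-.13,.25],6),8.7,T0=C,n=11)
E
```

```text
[ 0.62425876 -0.12125553  0.005     ]
t 0.4 pos [0.2703 0.5911 0.2474] rot [-179.99    0.    155.43] F [-0.1  1.  -0.1] w 0.0867
[[8.7, -3.19, -1.95, -0.02, 0, 0, 0.12], [8.7, -3.4, -1.56, -0.03, 0, 0, 0.119], [8.7, -3.56, -1.14, -0.02, 0, 0, 0.12], [8.7, -3.67, -0.71, -0.02, 0, 0, 0.12], [8.7, -3.73, -0.26, -0.02, 0, 0, 0.119]]
[[8.7, -3.73, 0.18, -0.03, 0, 0, 0.12], [8.7, -3.69, 0.63, -0.02, 0, 0, 0.12], [8.7, -3.58, 1.07, -0.02, 0, 0, 0.119], [8.7, -3.43, 1.48, -0.03, 0, 0, 0.12], [8.7, -3.23, 1.88, -0.02, 0, 0, 0.12]]
[[8.7, -2.98, 2.26, -0.02, 0, 0, 0.119]]
[[8.7, -3.48, 0.15, 0, 0, 0, 0.117], [8.7, -3.44, 0.56, 0, 0, 0, 0.118], [8.7, -3.35, 0.95, 0, 0, 0, 0.117], [8.7, -3.22, 1.34, 0, 0, 0, 0.118], [8.7, -3.03, 1.72, 0, 0, 0, 0.117]]
[[8.7, -2.82, 2.05, 0, 0, 0, 0.118], [8.7, -2.55, 2.37, 0, 0, 0, 0.117], [8.7, -2.26, 2.65, 0, 0, 0, 0.118], [8.7, -1.94, 2.9, 0, 0, 0, 0.117], [8.7, -1.58, 3.11, 0.01, 0, 0, 0.118]]
[[8.7, -1.2, 3.27, 0, 0, 0, 0.117]]
```

Emit:
{"api": "move_arm", "payload": {
  "steps": [
    [8.7,-3.19,-1.95,-0.02,0,0,0.12],
    [8.7,-3.4,-1.56,-0.03,0,0,0.119],
    [8.7,-3.56,-1.14,-0.02,0,0,0.12],
    [8.7,-3.67,-0.71,-0.02,0,0,0.12],
    [8.7,-3.73,-0.26,-0.02,0,0,0.119]
  ]
}}

```text
time_s: 0.82
tool_pos: [0.3755, 0.4345, 0.2489]
tool_rot: [180.0, -0.0, 120.8]
force: [0.1, 0.1, -0.3]
grip_width: 0.0869
```

Emit:
{"api": "move_arm", "payload": {
  "steps": [
    [8.7,-3.73,0.18,-0.03,0,0,0.12],
    [8.7,-3.69,0.63,-0.02,0,0,0.12],
    [8.7,-3.58,1.07,-0.02,0,0,0.119],
    [8.7,-3.43,1.48,-0.03,0,0,0.12],
    [8.7,-3.23,1.88,-0.02,0,0,0.12]
  ]
}}

```text
time_s: 1.23
tool_pos: [0.4799, 0.2795, 0.2503]
tool_rot: [180.0, -0.0, 86.5]
force: [0.6, 0.9, -0.6]
grip_width: 0.0872
```

Emit:
{"api": "move_arm", "payload": {
  "steps": [
    [8.7,-2.98,2.26,-0.02,0,0,0.119],
    [8.7,-3.48,0.15,0,0,0,0.117],
    [8.7,-3.44,0.56,0,0,0,0.118],
    [8.7,-3.35,0.95,0,0,0,0.117],
    [8.7,-3.22,1.34,0,0,0,0.118]
  ]
}}

```text
time_s: 1.65
tool_pos: [0.4815, 0.1102, 0.2501]
tool_rot: [-180.0, -0.0, 52.8]
force: [0.2, 0.4, 1.0]
grip_width: 0.087
```

Emit:
{"api": "move_arm", "payload": {
  "steps": [
    [8.7,-3.03,1.72,0,0,0,0.117],
    [8.7,-2.82,2.05,0,0,0,0.118],
    [8.7,-2.55,2.37,0,0,0,0.117],
    [8.7,-2.26,2.65,0,0,0,0.118],
    [8.7,-1.94,2.9,0,0,0,0.117]
  ]
}}

```text
time_s: 2.07
tool_pos: [0.4586, -0.0624, 0.2504]
tool_rot: [-180.0, -0.1, 19.1]
force: [0.9, -0.3, -0.3]
grip_width: 0.0871
```

Emit:
{"api": "move_arm", "payload": {
  "steps": [
    [8.7,-1.58,3.11,0.01,0,0,0.118],
    [8.7,-1.2,3.27,0,0,0,0.117],
    [8.7,0,0,0,0,0,0]
  ]
}}

```text
time_s: 2.32
tool_pos: [0.4484, -0.1379, 0.2507]
tool_rot: [179.9, -0.1, 5.1]
force: [-0.5, -0.1, -0.0]
grip_width: 0.0874
```

```bash
python3 - <<'E'
from h import *
print(st()['qpos'])
w=cam('wrist');crop(w,100,0,450,280,2,'w1')
E
```

```text
t 2.32 pos [ 0.4484 -0.1379  0.2507] rot [ 1.7986e+02 -6.0000e-02  5.1300e+00] F [-0.5 -0.1 -0. ] w 0.0874
[-24.72360109  -6.37802335  36.23363847 108.63276272   3.99659499
  76.44889473 -74.46368046]
```

```bash
cat >> h.py <<'E'
def pan(c,tip,rear,hl=None):
    """tip px (z3mm), rear wall top middle px (z 20mm) -> yaw, grip"""
    t=plane(c,*tip,.003); r=plane(c,*rear,.020)
    # rear outer wall 37 ahead of grip => tip-rear = 140
    d=(t-r)[:2]; L=np.hypot(*d); u=d/L
    g=t[:2]-.177*u; g2=r[:2]-.037*u
    print('tip',t.round(4),'rear',r.round(4),'L',round(L,4),'(0.140) yaw',round(np.degrees(np.arctan2(u[1],u[0])),2),'grip',g.round(4),g2.round(4))
    return u,(g+g2)/2
E
python3 - <<'E'
from h import *
w=cam('wrist')
W=lambda x,y:(100+x/2,y/2)
u,g=pan(w,W(299,66),W(296,281))
h=plane(w,*W(295,400),.066);print(h)
u,g=pan(w,W(527,146),W(476,345));u,g=pan(w,W(625,124),W(636,322))
E
```

```text
tip [ 0.623  -0.1154  0.003 ] rear [ 0.484 -0.127  0.02 ] L 0.1394 (0.140) yaw 4.79 grip [ 0.4466 -0.1301] [ 0.4471 -0.1301]
[ 0.42183668 -0.13277841  0.066     ]
tip [ 0.5916 -0.2705  0.003 ] rear [ 0.4555 -0.247   0.02  ] L 0.1381 (0.140) yaw -9.81 grip [ 0.4172 -0.2403] [ 0.4191 -0.2407]
tip [ 0.6241 -0.3449  0.003 ] rear [ 0.4856 -0.365   0.02  ] L 0.1399 (0.140) yaw 8.28 grip [ 0.449  -0.3703] [ 0.449  -0.3703]
```

```bash
python3 - <<'E'
from h import *
C=plan(down([.4469,-.1301,.10],4.8),4)
C=plan(down([.4469,-.1301,.056],4.8),4,T0=C,n=2)
E
```

```text
[[4, -0.07, -0.03, 3.76, 0, 0, 0.005], [4, -0.07, -0.04, 3.75, 0, -0.001, 0.004], [4, -0.07, -0.03, 3.76, -0.001, 0, 0.005], [4, -0.07, -0.03, 3.76, 0, 0, 0.004]]
[[4, 0, 0, 2.2, 0, 0, 0], [4, 0, -0.01, 2.2, 0, 0, 0]]
```

Emit:
{"api": "move_arm", "payload": {
  "steps": [
    [4,-0.07,-0.03,3.76,0,0,0.005],
    [4,-0.07,-0.04,3.75,0,-0.001,0.004],
    [4,-0.07,-0.03,3.76,-0.001,0,0.005],
    [4,-0.07,-0.03,3.76,0,0,0.004],
    [4,0,0,0,0,0,0]
  ]
}}

```text
time_s: 2.83
tool_pos: [0.4418, -0.1262, 0.0934]
tool_rot: [-180.0, 0.8, 5.2]
force: [-1.2, 0.5, 0.7]
grip_width: 0.0613
```

```bash
python3 - <<'E'
from h import *
st();w=cam('wrist');crop(w,100,0,450,280,2,'w2')
st()
C=plan(down([.4469,-.1301,.056],4.8),4,n=2)
E
```

```text
t 2.83 pos [ 0.4418 -0.1262  0.0934] rot [-179.95    0.79    5.18] F [-1.2  0.5  0.7] w 0.0613
t 2.88 pos [ 0.4442 -0.127   0.0968] rot [179.99   0.53   5.14] F [ 0.5 -0.2  0.9] w 0.0573
[[4, 0.14, 0.16, 2.04, 0, 0.005, 0.003], [4, 0.13, 0.17, 2.04, 0, 0.004, 0.003]]
```

Emit:
{"api": "move_arm", "payload": {
  "steps": [
    [4,0,0,2.2,0,0,0],
    [4,0,0,2.2,0,0,0],
    [4,0,0,0,0,0,0],
    [4,0,0,0,0,0,0],
    [4,0,0,0,0,0,0]
  ]
}}

```text
time_s: 3.3
tool_pos: [0.449, -0.1288, 0.0579]
tool_rot: [179.9, -0.1, 5.0]
force: [0.2, 0.0, 0.2]
grip_width: 0.0403
```

```bash
python3 - <<'E'
from h import *
st();w=cam('wrist');crop(w,100,0,450,280,2,'w3')
st()
C=plan(down([.4469,-.1301,.056],4.8),4,n=1)
E
```

```text
t 3.3 pos [ 0.449  -0.1288  0.0579] rot [ 1.7993e+02 -1.4000e-01  5.0400e+00] F [0.2 0.  0.2] w 0.0403
t 3.35 pos [ 0.449  -0.129   0.0579] rot [ 1.7993e+02 -1.6000e-01  5.0200e+00] F [0.8 0.2 0.1] w 0.0404
[[4, -0.22, 0.1, 0.19, 0.001, -0.003, 0.004]]
```

Emit:
{"api": "move_arm", "payload": {
  "steps": [
    [4,-0.2,0.1,0.2,0,-0.003,0.004],
    [1.6,0,0,0,0,0,0],
    [0.5,0,0,0,0,0,0],
    [0.5,0,0,0,0,0,0],
    [0.5,0,0,0,0,0,0]
  ],
  "force": 50
}}

```text
time_s: 3.77
tool_pos: [0.4452, -0.1302, 0.0539]
tool_rot: [179.9, 0.2, 4.7]
force: [0.2, -0.7, 0.4]
grip_width: 0.0211
```

Emit:
{"api": "move_arm", "payload": {
  "steps": [
    [0.5,0,0,0,0,0,0],
    [0.5,0,0,0,0,0,0]
  ]
}}

```text
time_s: 3.93
tool_pos: [0.4452, -0.1303, 0.0538]
tool_rot: [179.9, 0.2, 4.7]
force: [-0.3, -0.5, 1.4]
grip_width: 0.0135
```

```bash
python3 - <<'E'
from h import *
st();w=cam('wrist');crop(w,100,0,450,280,2,'w4')
E
```

```text
t 3.93 pos [ 0.4452 -0.1303  0.0538] rot [179.94   0.22   4.74] F [-0.3 -0.5  1.4] w 0.0135
```

```bash
python3 - <<'E'
from h import *
T=cur()
Tp=pose([.4469,-.1301,.05],[0,0,4.8])
np.save('tool_pan.npy',np.linalg.inv(T)@Tp); print(np.linalg.inv(T)@Tp@[.177,0,-.047,1])
C=plan(down([.4452,-.1303,.09],4.8,-3),.5,n=2)
C=plan(down([.4452,-.1303,.20],4.8,-8),.5,n=3,T0=C)
E
```

```text
[ 1.78900122e-01 -2.69887226e-04  5.00618456e-02  1.00000000e+00]
[[0.5, -0.01, 0, -1.81, 0.001, 0.028, 0], [0.5, 0.05, 0, -1.81, 0, 0.028, -0.001]]
[[0.5, 0.19, 0, -3.66, 0, 0.029, 0], [0.5, 0.3, 0, -3.66, 0, 0.029, 0], [0.5, 0.4, 0.01, -3.65, 0, 0.029, 0]]
```

Emit:
{"api": "move_arm", "payload": {
  "steps": [
    [0.5,0,0,-1.2,0,0.028,0],
    [0.5,0.05,0,-2.4,0,0.028,0],
    [0.5,0.2,0,-3.6,0,0.028,0],
    [0.5,0.3,0,-3.6,0,0.028,0],
    [0.5,0.4,0,-2.4,0,0.028,0]
  ]
}}

```text
time_s: 4.4
tool_pos: [0.4469, -0.1303, 0.1887]
tool_rot: [179.9, -8.0, 4.7]
force: [1.1, -0.1, -1.4]
grip_width: 0.0133
```

Emit:
{"api": "move_arm", "payload": {
  "steps": [
    [0.5,0,0,-1.2,0,0,0],
    [0.5,0,0,0,0,0,0],
    [0.5,0,0,0,0,0,0]
  ]
}}

```text
time_s: 4.65
tool_pos: [0.4448, -0.1299, 0.1978]
tool_rot: [180.0, -7.8, 4.8]
force: [0.3, -0.0, -2.3]
grip_width: 0.0135
```

```bash
python3 - <<'E'
from h import *
st();w=cam('wrist');cv2.imwrite('pics/w5.png',w['img'][:,:,::-1])
d=cam('side');crop(d,140,150,320,330,4,'d5')
E
```

```text
t 4.65 pos [ 0.4448 -0.1299  0.1978] rot [179.98  -7.8    4.75] F [ 0.3 -0.  -2.3] w 0.0135
```

```bash
python3 - <<'E'
from h import *
w=cam('wrist');crop(w,30,95,160,195,6,'w6')
E
cat >> h.py <<'E'
def circ(c,pts,z):
    P=np.array([plane(c,*p,z)[:2] for p in pts])
    A=np.c_[2*P,np.ones(len(P))];x=np.linalg.lstsq(A,(P**2).sum(1),rcond=None)[0]
    r=np.sqrt(x[2]+x[0]**2+x[1]**2);res=np.hypot(*(P-x[:2]).T)-r
    print('circle',x[:2].round(4),'r',round(r,4),'res',res.round(4));return x[:2]
E
python3 - <<'E'
from h import *
w=cam('wrist')
W=lambda x,y:(30+x/6,95+y/6)
circ(w,[W(68,285),W(350,270),W(215,98),W(205,474),W(110,160),W(115,420),W(305,150),W(300,420)],.122)
circ(w,[W(88,285),W(330,285),W(215,127),W(205,442)],.122)
circ(w,[W(393,285),W(683,285),W(540,127),W(540,452)],.005)
d=cam('side');s=cam('scene');st()
E
```

```text
circle [0.496  0.0339] r 0.0262 res [ 0.0001  0.0001  0.0004  0.0006  0.     -0.0007 -0.0005 -0.0001]
circle [0.4961 0.0335] r 0.0225 res [ 0.0001  0.0001 -0.0001 -0.0001]
circle [0.4956 0.0343] r 0.0332 res [ 0.0002  0.0003 -0.0003 -0.0003]
t 4.95 pos [ 0.4444 -0.1299  0.1967] rot [179.93  -7.63   4.76] F [-0.1  0.1 -1.8] w 0.0134
```

```bash
cat >> h.py <<'E'
def pan_tool(tip,yaw,lean,TP=None):
    """tool pose placing the lip end at tip with pan yaw and nose-down lean"""
    TP=np.load('tool_pan.npy') if TP is None else TP
    Rp=R.from_euler('xyz',[0,lean,yaw],degrees=True).as_matrix()
    T=np.eye(4);T[:3,:3]=Rp;T[:3,3]=np.array(tip)-Rp@[.177,0,-.047]
    return T@np.linalg.inv(TP)
E
python3 - <<'E'
from h import *
C=plan(pan_tool([.496,-.03,.16],90,-8),.5,n=15)
print(C)
E
```

```text
[[0.5, 0.28, 0.59, 0.11, 0.013, 0, -0.098], [0.5, 0.23, 0.61, 0.11, 0.014, 0.001, -0.098], [0.5, 0.16, 0.63, 0.1, 0.013, 0, -0.099], [0.5, 0.1, 0.65, 0.09, 0.013, 0, -0.098], [0.5, 0.04, 0.66, 0.08, 0.014, 0, -0.098]]
[[0.5, -0.03, 0.66, 0.07, 0.013, 0, -0.098], [0.5, -0.09, 0.65, 0.07, 0.013, 0.001, -0.099], [0.5, -0.16, 0.64, 0.05, 0.013, 0, -0.098], [0.5, -0.22, 0.62, 0.05, 0.014, 0, -0.098], [0.5, -0.28, 0.6, 0.04, 0.013, 0, -0.098]]
[[0.5, -0.33, 0.57, 0.03, 0.013, 0.001, -0.098], [0.5, -0.39, 0.54, 0.02, 0.014, 0, -0.099], [0.5, -0.44, 0.49, 0.02, 0.013, 0, -0.098], [0.5, -0.49, 0.45, 0.01, 0.013, 0, -0.098], [0.5, -0.53, 0.4, 0, 0.014, 0.001, -0.098]]
[[ 1.34273022e-03  9.99998876e-01  6.66395157e-04  4.96080171e-01]
 [ 9.90753866e-01 -1.42072268e-03  1.35664137e-01 -2.14035904e-01]
 [ 1.35664931e-01  4.78073242e-04 -9.90754661e-01  1.85435277e-01]
 [ 0.00000000e+00  0.00000000e+00  0.00000000e+00  1.00000000e+00]]
```

Emit:
{"api": "move_arm", "payload": {
  "steps": [
    [0.5,0.28,0.59,0.11,0.013,0,-0.098],
    [0.5,0.23,0.61,0.11,0.014,0.001,-0.098],
    [0.5,0.16,0.63,0.1,0.013,0,-0.099],
    [0.5,0.1,0.65,0.09,0.013,0,-0.098],
    [0.5,0.04,0.66,0.08,0.014,0,-0.098]
  ]
}}

```text
time_s: 5.37
tool_pos: [0.4622, -0.1584, 0.1937]
tool_rot: [179.9, -7.8, 33.4]
force: [0.9, 0.4, -1.4]
grip_width: 0.0134
```

Emit:
{"api": "move_arm", "payload": {
  "steps": [
    [0.5,-0.03,0.66,0.07,0.013,0,-0.098],
    [0.5,-0.09,0.65,0.07,0.013,0.001,-0.099],
    [0.5,-0.16,0.64,0.05,0.013,0,-0.098],
    [0.5,-0.22,0.62,0.05,0.014,0,-0.098],
    [0.5,-0.28,0.6,0.04,0.013,0,-0.098]
  ]
}}

```text
time_s: 5.78
tool_pos: [0.4796, -0.1865, 0.1899]
tool_rot: [179.8, -7.7, 61.8]
force: [0.5, 0.3, -2.0]
grip_width: 0.0132
```

Emit:
{"api": "move_arm", "payload": {
  "steps": [
    [0.5,-0.33,0.57,0.03,0.013,0.001,-0.098],
    [0.5,-0.39,0.54,0.02,0.014,0,-0.099],
    [0.5,-0.44,0.49,0.02,0.013,0,-0.098],
    [0.5,-0.49,0.45,0.01,0.013,0,-0.098],
    [0.5,-0.53,0.4,0,0.014,0.001,-0.098]
  ]
}}

```text
time_s: 6.2
tool_pos: [0.497, -0.2145, 0.1859]
tool_rot: [179.9, -7.8, 90.2]
force: [-0.0, -0.4, -2.0]
grip_width: 0.0136
```

Emit:
{"api": "move_arm", "payload": {
  "steps": [
    [0.5,0,0,0,0,0,0],
    [0.5,0,0,0,0,0,0],
    [0.5,0,0,0,0,0,0]
  ]
}}

```text
time_s: 6.45
tool_pos: [0.4965, -0.214, 0.1864]
tool_rot: [179.9, -7.8, 89.8]
force: [0.1, 0.4, -1.3]
grip_width: 0.0133
```

```bash
python3 - <<'E'
from h import *
print(st()['qpos'].round(1));w=cam('wrist');cv2.imwrite('pics/w7.png',w['img'][:,:,::-1])
d=cam('side');crop(d,150,150,290,310,4,'d7');s=cam('scene');crop(s,190,130,320,230,6,'s7')
C=plan(pan_tool([.496,.024,.135],90,-4),.5,n=5)
C=plan(pan_tool([.496,.030,.117],90,0),.5,n=4,T0=C)
E
```

```text
t 6.45 pos [ 0.4965 -0.214   0.1864] rot [179.87  -7.82  89.79] F [ 0.1  0.4 -1.3] w 0.0133
[-18.6  12.9  49.7 102.5 -17.3  73.8  36.1]
[[0.5, 1.07, -0.01, 0.43, 0.001, -0.014, 0], [0.5, 1.08, -0.02, 0.41, 0, -0.014, 0], [0.5, 1.08, -0.01, 0.39, 0.001, -0.015, -0.001], [0.5, 1.08, -0.02, 0.38, 0, -0.014, 0], [0.5, 1.1, -0.01, 0.36, 0.001, -0.014, 0]]
[[0.5, 0.22, 0, 0.15, 0, -0.017, 0], [0.5, 0.22, 0, 0.15, 0, -0.018, 0], [0.5, 0.22, 0, 0.14, 0, -0.017, 0], [0.5, 0.22, 0, 0.14, -0.001, -0.018, 0]]
```

Emit:
{"api": "move_arm", "payload": {
  "steps": [
    [0.5,1.07,-0.01,0.43,0.001,-0.014,0],
    [0.5,1.08,-0.02,0.41,0,-0.014,0],
    [0.5,1.08,-0.01,0.39,0.001,-0.015,-0.001],
    [0.5,1.08,-0.02,0.38,0,-0.014,0],
    [0.5,1.1,-0.01,0.36,0.001,-0.014,0]
  ]
}}

```text
time_s: 7.02
tool_pos: [0.4959, -0.1574, 0.1732]
tool_rot: [179.9, -3.8, 90.0]
force: [0.3, 0.8, -1.6]
grip_width: 0.0133
```

Emit:
{"api": "move_arm", "payload": {
  "steps": [
    [0.5,0,0,0,0,0,0],
    [0.5,0,0,0,0,0,0],
    [0.5,0,0,0,0,0,0]
  ]
}}

```text
time_s: 7.27
tool_pos: [0.4961, -0.159, 0.1735]
tool_rot: [179.9, -3.8, 90.0]
force: [0.0, 0.1, -1.5]
grip_width: 0.0138
```

```bash
cat >> h.py <<'E'
def tipcheck(name,box=(210,130,310,210),sc=8):
    o=st();s=cam('scene');T=cur()@np.load('tool_pan.npy')
    tp=(T@[.177,0,-.047,1])[:3];L=(T@[.177,.018,-.047,1])[:3];Rr=(T@[.177,-.018,-.047,1])[:3]
    print('tip now',tp.round(4),'lean',R.from_matrix(T[:3,:3]).as_euler('xyz',degrees=True).round(1),'proj',[np.round(proj(s,q),1) for q in (L,tp,Rr)])
    crop(s,*box,sc,name)
E
python3 - <<'E'
from h import *
tipcheck('s8')
C=plan(pan_tool([.496,.030,.117],90,0),.5,n=4)
E
```

```text
t 7.27 pos [ 0.4961 -0.159   0.1735] rot [179.93  -3.75  89.95] F [ 0.   0.1 -1.5] w 0.0138
tip now [0.4962 0.0224 0.1352] lean [-0. -4. 90.] proj [array([255.4, 158.7]), array([254., 162.]), array([252.6, 165.4])]
[[0.5, 0.26, 0, 0.16, 0, -0.017, 0], [0.5, 0.26, 0, 0.16, 0, -0.018, 0], [0.5, 0.26, -0.01, 0.15, 0, -0.017, -0.001], [0.5, 0.26, 0, 0.15, 0, -0.017, 0]]
```

Emit:
{"api": "move_arm", "payload": {
  "steps": [
    [0.5,0.26,0,0.16,0,-0.017,0],
    [0.5,0.26,0,0.16,0,-0.018,0],
    [0.5,0.26,0,0.15,0,-0.017,0],
    [0.5,0.26,0,0.15,0,-0.017,0],
    [0.5,0,0,0,0,0,0]
  ]
}}

```text
time_s: 7.73
tool_pos: [0.4962, -0.1469, 0.1675]
tool_rot: [180.0, 0.1, 90.0]
force: [-0.9, 1.4, 0.4]
grip_width: 0.0133
```

Emit:
{"api": "move_arm", "payload": {
  "steps": [
    [0.5,0,0,0,0,0,0],
    [0.5,0,0,0,0,0,0]
  ]
}}

```text
time_s: 7.9
tool_pos: [0.4962, -0.1482, 0.1676]
tool_rot: [180.0, 0.2, 89.9]
force: [-1.4, 1.6, -1.2]
grip_width: 0.0136
```

```bash
python3 - <<'E'
from h import *
tipcheck('s9')
s=cam('scene');print(proj(s,[.496,.034,.122]),proj(s,[.496+.027,.034,.122]),proj(s,[.496-.027,.034,.122]))
E
```

```text
t 7.9 pos [ 0.4962 -0.1482  0.1676] rot [1.7996e+02 1.6000e-01 8.9920e+01] F [-1.4  1.6 -1.2] w 0.0136
tip now [0.4962 0.0305 0.117 ] lean [ 0.  -0.1 90. ] proj [array([257.8, 163.4]), array([256.4, 166.8]), array([255. , 170.1])]
(np.float64(257.44150830369017), np.float64(165.71596131559573)) (np.float64(255.34402495659742), np.float64(170.82182027622815)) (np.float64(259.48171184858853), np.float64(160.74953735534257))
```

```bash
python3 - <<'E'
from h import *
C=plan(pan_tool([.496,.031,.117],90,25),.5,n=6)
C=plan(pan_tool([.496,.031,.116],90,45),.5,n=5,T0=C)
print(C[:3,3])
E
```

```text
[[0.5, 0.64, 0, -1.18, 0, -0.073, 0], [0.5, 0.55, 0, -1.23, 0, -0.073, 0], [0.5, 0.47, -0.01, -1.27, 0, -0.073, 0], [0.5, 0.36, 0, -1.29, -0.001, -0.072, 0], [0.5, 0.28, 0, -1.32, 0, -0.073, -0.001]]
[[0.5, 0.18, 0, -1.34, 0, -0.073, 0]]
[[0.5, 0.57, 0, -1.14, 0, -0.07, 0], [0.5, 0.48, 0, -1.19, 0, -0.07, 0], [0.5, 0.4, 0, -1.21, 0, -0.07, 0], [0.5, 0.32, 0, -1.23, 0, -0.069, 0], [0.5, 0.23, 0, -1.26, 0, -0.07, 0]]
[ 0.49600597 -0.05944569  0.2782187 ]
```

```bash
cat >> h.py <<'E'
def tilt(tip0,tip1,yaw,l0,l1,n,g=.5,T0=None):
    C=cur() if T0 is None else T0
    rows=[];tip0=np.array(tip0);tip1=np.array(tip1)
    for i in range(n):
        a=(i+1)/n;G=pan_tool(tip0+(tip1-tip0)*a,yaw,l0+(l1-l0)*a)
        t=np.round(C[:3,:3].T@(G[:3,3]-C[:3,3])*100,2);w=np.round(R.from_matrix(C[:3,:3].T@G[:3,:3]).as_rotvec(),3)
        rows.append([g,*t,*w]);C=C.copy();C[:3,3]=C[:3,3]+C[:3,:3]@t/100;C[:3,:3]=C[:3,:3]@R.from_rotvec(w).as_matrix()
    for i in range(0,n,5): print('['+', '.join('['+', '.join(f'{x+0:g}' for x in r)+']' for r in rows[i:i+5])+']')
    return C
E
python3 - <<'E'
from h import *
C=tilt([.496,.030,.117],[.496,.031,.117],90,0,25,5)
C=tilt([.496,.031,.117],[.496,.031,.116],90,25,48,5,T0=C)
E
```

```text
[[0.5, 0.47, -0.01, -1.56, -0.001, -0.088, -0.001], [0.5, 0.53, 0, -1.54, 0, -0.087, 0], [0.5, 0.52, 0, -1.54, 0, -0.088, 0], [0.5, 0.53, 0, -1.55, 0, -0.087, 0], [0.5, 0.52, 0.01, -1.55, 0, -0.087, 0]]
[[0.5, 0.47, 0, -1.4, 0, -0.08, 0], [0.5, 0.47, 0, -1.4, 0, -0.081, 0], [0.5, 0.47, 0, -1.4, 0, -0.08, 0], [0.5, 0.47, 0, -1.4, 0, -0.08, 0], [0.5, 0.47, 0, -1.41, 0, -0.081, -0.001]]
```

Emit:
{"api": "move_arm", "payload": {
  "steps": [
    [0.5,0.47,-0.01,-1.56,-0.001,-0.088,-0.001],
    [0.5,0.53,0,-1.54,0,-0.087,0],
    [0.5,0.52,0,-1.54,0,-0.088,0],
    [0.5,0.53,0,-1.55,0,-0.087,0],
    [0.5,0.52,0.01,-1.55,0,-0.087,0]
  ]
}}

```text
time_s: 8.42
tool_pos: [0.4965, -0.1094, 0.2399]
tool_rot: [179.7, 25.4, 89.8]
force: [0.2, 0.7, -1.6]
grip_width: 0.0132
```

Emit:
{"api": "move_arm", "payload": {
  "steps": [
    [0.5,0,0,0,0,0,0],
    [0.5,0,0,0,0,0,0],
    [0.5,0,0,0,0,0,0]
  ]
}}

```text
time_s: 8.67
tool_pos: [0.4958, -0.1099, 0.238]
tool_rot: [179.9, 25.2, 89.9]
force: [0.1, -1.1, -1.8]
grip_width: 0.0135
```

```bash
python3 - <<'E'
from h import *
tipcheck('s10')
w=cam('wrist');cv2.imwrite('pics/w10.png',w['img'][:,:,::-1])
C=tilt([.496,.031,.117],[.496,.031,.116],90,25,48,5)
E
```

```text
t 8.67 pos [ 0.4958 -0.1099  0.238 ] rot [179.95  25.21  89.94] F [ 0.1 -1.1 -1.8] w 0.0135
tip now [0.4957 0.0299 0.1165] lean [ 0.  25.  89.9] proj [array([257.6, 163.4]), array([256.2, 166.7]), array([254.8, 170.1])]
[[0.5, 0.57, 0.05, -1.5, -0.002, -0.08, -0.002], [0.5, 0.47, 0, -1.4, 0, -0.081, 0], [0.5, 0.47, 0.01, -1.41, 0, -0.08, 0], [0.5, 0.47, 0, -1.4, 0, -0.08, 0], [0.5, 0.47, 0, -1.4, 0, -0.081, 0]]
```

Nuts are sliding down the spout; continue tipping.

Emit:
{"api": "move_arm", "payload": {
  "steps": [
    [0.5,0.57,0.05,-1.5,-0.002,-0.08,-0.002],
    [0.5,0.47,0,-1.4,0,-0.081,0],
    [0.5,0.47,0.01,-1.41,0,-0.08,0],
    [0.5,0.47,0,-1.4,0,-0.08,0],
    [0.5,0.47,0,-1.4,0,-0.081,0]
  ]
}}

```text
time_s: 9.18
tool_pos: [0.4965, -0.0497, 0.2838]
tool_rot: [179.7, 48.4, 89.8]
force: [-0.1, 0.1, -1.2]
grip_width: 0.0142
```

Emit:
{"api": "move_arm", "payload": {
  "steps": [
    [0.5,0,0,0,0,0,0],
    [0.5,0,0,0,0,0,0],
    [0.5,0,0,0,0,0,0]
  ]
}}

```text
time_s: 9.43
tool_pos: [0.4962, -0.0506, 0.2829]
tool_rot: [179.8, 48.2, 89.9]
force: [-0.1, -0.9, -1.0]
grip_width: 0.0134
```

```bash
python3 - <<'E'
from h import *
tipcheck('s11')
w=cam('wrist');crop(w,180,0,320,190,3,'w11')
C=tilt([.496,.031,.116],[.496,.024,.134],90,48,20,6)
C=plan(pan_tool([.496,-.03,.16],90,0),.5,T0=C)
E
```

```text
t 9.43 pos [ 0.4962 -0.0506  0.2829] rot [179.83  48.23  89.91] F [-0.1 -0.9 -1. ] w 0.0134
tip now [0.4963 0.0308 0.1164] lean [-0.1 48.  89.9] proj [array([257.8, 163.6]), array([256.5, 166.9]), array([255.1, 170.3])]
[[0.5, -0.6, -0.01, 1.38, 0.001, 0.081, -0.001], [0.5, -0.64, 0, 1.33, 0, 0.081, 0], [0.5, -0.63, 0, 1.31, 0, 0.082, 0], [0.5, -0.61, 0, 1.29, 0, 0.081, 0], [0.5, -0.6, 0, 1.27, 0, 0.082, 0]]
[[0.5, -0.58, 0, 1.25, 0, 0.081, 0]]
[[0.5, -2.2, 0, 1.95, 0, 0.116, 0], [0.5, -2.41, 0, 1.68, 0, 0.117, 0], [0.5, -2.59, 0, 1.39, 0, 0.116, 0.001]]
```

Emit:
{"api": "move_arm", "payload": {
  "steps": [
    [0.5,-0.6,-0.01,1.38,0.001,0.081,-0.001],
    [0.5,-0.64,0,1.33,0,0.081,0],
    [0.5,-0.63,0,1.31,0,0.082,0],
    [0.5,-0.61,0,1.29,0,0.081,0],
    [0.5,-0.6,0,1.27,0,0.082,0]
  ]
}}

```text
time_s: 9.95
tool_pos: [0.4963, -0.1162, 0.2522]
tool_rot: [179.8, 24.6, 90.0]
force: [0.1, -1.2, -1.2]
grip_width: 0.0135
```

Emit:
{"api": "move_arm", "payload": {
  "steps": [
    [0.5,-0.58,0,1.25,0,0.081,0],
    [0.5,-2.2,0,1.95,0,0.116,0],
    [0.5,-2.41,0,1.68,0,0.117,0],
    [0.5,-2.59,0,1.39,0,0.116,0]
  ]
}}

```text
time_s: 10.28
tool_pos: [0.4954, -0.2028, 0.2146]
tool_rot: [179.9, 1.7, 90.0]
force: [-0.7, -0.1, -1.0]
grip_width: 0.0136
```

```bash
python3 - <<'E'
from h import *
st()
G=pose([.4469,-.1301,.05],[0,0,4.8])@np.linalg.inv(np.load('tool_pan.npy'))
G2=G.copy();G2[2,3]+=.06
C=plan(G2,.5)
C=plan(G,.5,T0=C,n=3)
E
```

```text
t 10.28 pos [ 0.4954 -0.2028  0.2146] rot [179.91   1.65  90.02] F [-0.7 -0.1 -1. ] w 0.0136
[[0.5, 0.58, -0.39, 0.76, 0.002, 0.001, 0.114], [0.5, 0.53, -0.45, 0.76, 0.002, 0.002, 0.115], [0.5, 0.48, -0.5, 0.76, 0.002, 0.001, 0.114], [0.5, 0.41, -0.56, 0.77, 0.002, 0.002, 0.115], [0.5, 0.35, -0.59, 0.76, 0.002, 0.001, 0.114]]
[[0.5, 0.27, -0.63, 0.77, 0.001, 0.002, 0.115], [0.5, 0.2, -0.66, 0.77, 0.002, 0.001, 0.114], [0.5, 0.12, -0.68, 0.77, 0.002, 0.001, 0.115], [0.5, 0.05, -0.68, 0.77, 0.002, 0.002, 0.114], [0.5, -0.04, -0.68, 0.77, 0.002, 0.001, 0.115]]
[[0.5, -0.11, -0.67, 0.77, 0.002, 0.001, 0.114], [0.5, -0.19, -0.65, 0.78, 0.002, 0.002, 0.115], [0.5, -0.27, -0.63, 0.77, 0.002, 0.001, 0.114]]
[[0.5, 0.01, 0, 2, 0, 0, 0], [0.5, 0.01, 0, 2, 0, 0, 0], [0.5, 0.01, 0, 2, 0, 0, 0]]
```

Emit:
{"api": "move_arm", "payload": {
  "steps": [
    [0.5,0.58,-0.39,0.76,0.002,0.001,0.114],
    [0.5,0.53,-0.45,0.76,0.002,0.002,0.115],
    [0.5,0.48,-0.5,0.76,0.002,0.001,0.114],
    [0.5,0.41,-0.56,0.77,0.002,0.002,0.115],
    [0.5,0.35,-0.59,0.76,0.002,0.001,0.114]
  ]
}}

```text
time_s: 10.7
tool_pos: [0.4752, -0.1733, 0.1741]
tool_rot: [179.8, 1.5, 56.9]
force: [0.7, 0.0, -0.8]
grip_width: 0.0136
```

Emit:
{"api": "move_arm", "payload": {
  "steps": [
    [0.5,0.27,-0.63,0.77,0.001,0.002,0.115],
    [0.5,0.2,-0.66,0.77,0.002,0.001,0.114],
    [0.5,0.12,-0.68,0.77,0.002,0.001,0.115],
    [0.5,0.05,-0.68,0.77,0.002,0.002,0.114],
    [0.5,-0.04,-0.68,0.77,0.002,0.001,0.115]
  ]
}}

```text
time_s: 11.12
tool_pos: [0.4558, -0.1452, 0.1354]
tool_rot: [179.6, 0.9, 24.1]
force: [0.4, -0.1, -0.4]
grip_width: 0.0137
```

Emit:
{"api": "move_arm", "payload": {
  "steps": [
    [0.5,-0.11,-0.67,0.77,0.002,0.001,0.114],
    [0.5,-0.19,-0.65,0.78,0.002,0.002,0.115],
    [0.5,-0.27,-0.63,0.77,0.002,0.001,0.114],
    [0.5,0,0,0,0,0,0],
    [0.5,0,0,0,0,0,0]
  ]
}}

```text
time_s: 11.53
tool_pos: [0.4443, -0.1281, 0.1123]
tool_rot: [179.7, 0.6, 5.0]
force: [0.7, 0.4, -1.5]
grip_width: 0.0134
```

```bash
python3 - <<'E'
from h import *
st()
G=pose([.4469,-.1301,.052],[0,0,4.8])@np.linalg.inv(np.load('tool_pan.npy'))
C=plan(G,.5,n=3)
E
```

```text
t 11.53 pos [ 0.4443 -0.1281  0.1123] rot [179.72   0.63   5.01] F [ 0.7  0.4 -1.5] w 0.0134
[[0.5, 0.05, 0.06, 1.88, 0.001, 0.002, 0.002], [0.5, 0.04, 0.07, 1.89, 0.002, 0.003, 0.001], [0.5, 0.03, 0.07, 1.88, 0.001, 0.002, 0.002]]
```

Emit:
{"api": "move_arm", "payload": {
  "steps": [
    [0.5,0.05,0.06,1.88,0.001,0.002,0.002],
    [0.5,0.04,0.07,1.89,0.002,0.003,0.001],
    [0.5,0.03,0.07,1.88,0.001,0.002,0.002],
    [0.5,0,0,0,0,0,0],
    [0.5,0,0,0,0,0,0]
  ]
}}

```text
time_s: 11.95
tool_pos: [0.4457, -0.1305, 0.056]
tool_rot: [179.8, 0.3, 4.7]
force: [-0.5, 0.6, -1.7]
grip_width: 0.0132
```

Emit:
{"api": "move_arm", "payload": {
  "steps": [
    [0.5,0,0,0.1,0,0,0],
    [0.5,0,0,0.1,0,0,0],
    [0.5,0,0,0,0,0,0]
  ]
}}

```text
time_s: 12.2
tool_pos: [0.4465, -0.1294, 0.0544]
tool_rot: [179.9, 0.1, 4.7]
force: [1.0, -0.7, -1.2]
grip_width: 0.0137
```

Emit:
{"api": "move_arm", "payload": {
  "steps": [
    [0.5,0,0,0.06,0,0,0],
    [1.6,0,0,0,0,0,0],
    [3.5,0,0,0,0,0,0],
    [3.5,0,0,0,0,0,0],
    [3.5,0,0,0,0,0,0]
  ]
}}

```text
time_s: 12.62
tool_pos: [0.4461, -0.1293, 0.0533]
tool_rot: [179.9, 0.2, 4.6]
force: [0.7, 0.8, -0.4]
grip_width: 0.0285
```

```bash
python3 - <<'E'
from h import *
st()
C=plan(down([.44,-.13,.15],4.8),4,n=3)
C=plan(down([.425,-.24,.23],-9.8),4,n=4,T0=C)
E
```

```text
t 12.62 pos [ 0.4461 -0.1293  0.0533] rot [179.91   0.2    4.64] F [ 0.7  0.8 -0.4] w 0.0285
[[4, -0.22, 0.01, -3.22, 0.001, 0.001, -0.001], [4, -0.21, 0.01, -3.23, 0, 0.001, -0.001], [4, -0.21, 0.01, -3.22, 0.001, 0.001, -0.001]]
[[4, -0.6, 2.71, -2, 0, 0, 0.064], [4, -0.44, 2.74, -2, 0, 0, 0.064], [4, -0.25, 2.76, -2, 0, 0, 0.063], [4, -0.08, 2.77, -2.01, 0, 0.001, 0.064]]
```

Emit:
{"api": "move_arm", "payload": {
  "steps": [
    [4,0,0.01,-3.22,0,0,0],
    [4,-0.21,0.01,-3.23,0,0.001,-0.001],
    [4,-0.21,0.01,-3.22,0,0.001,-0.001],
    [4,-0.6,2.71,-2,0,0,0.064],
    [4,-0.44,2.74,-2,0,0,0.064]
  ]
}}

```text
time_s: 13.03
tool_pos: [0.4352, -0.1841, 0.1917]
tool_rot: [180.0, -0.0, -2.5]
force: [0.9, -0.7, -0.3]
grip_width: 0.0399
```

Emit:
{"api": "move_arm", "payload": {
  "steps": [
    [4,-0.25,2.76,-2,0,0,0.063],
    [4,-0.08,2.77,-2.01,0,0.001,0.064],
    [4,0,0,0,0,0,0],
    [4,0,0,0,0,0,0],
    [4,0,0,0,0,0,0]
  ]
}}

```text
time_s: 13.45
tool_pos: [0.4269, -0.2388, 0.2296]
tool_rot: [179.9, 0.1, -9.8]
force: [-0.6, 0.2, -0.8]
grip_width: 0.0402
```

```bash
python3 - <<'E'
from h import *
st();w=cam('wrist');crop(w,50,0,450,280,2,'w12')
E
```

```text
t 13.45 pos [ 0.4269 -0.2388  0.2296] rot [ 1.7993e+02  7.0000e-02 -9.8200e+00] F [-0.6  0.2 -0.8] w 0.0402
```

```bash
python3 - <<'E'
from h import *
w=cam('wrist')
W=lambda x,y:(50+x/2,y/2)
u,g=pan(w,W(416,69),W(415,298))
st()
yaw=np.degrees(np.arctan2(u[1],u[0]))
C=plan(down([*g,.10],yaw),4,n=4)
C=plan(down([*g,.056],yaw),4,T0=C,n=2)
E
```

```text
tip [ 0.5895 -0.2752  0.003 ] rear [ 0.4521 -0.2507  0.02  ] L 0.1395 (0.140) yaw -10.1 grip [ 0.4152 -0.2441] [ 0.4157 -0.2442]
t 13.55 pos [ 0.4268 -0.238   0.2291] rot [ 1.7991e+02  1.4000e-01 -9.7200e+00] F [ 0.4  0.  -0.2] w 0.0398
[[4, -0.25, 0.2, 3.23, 0, 0.001, 0.002], [4, -0.24, 0.19, 3.22, 0.001, 0, 0.001], [4, -0.25, 0.2, 3.23, 0, 0.001, 0.002], [4, -0.25, 0.2, 3.23, 0.001, 0, 0.002]]
[[4, 0, 0, 2.2, 0, 0, 0], [4, 0, 0.01, 2.2, 0, 0, 0]]
```

Emit:
{"api": "move_arm", "payload": {
  "steps": [
    [4,-0.25,0.2,3.23,0,0.001,0.002],
    [4,-0.24,0.19,3.22,0.001,0,0.001],
    [4,-0.25,0.2,3.23,0,0.001,0.002],
    [4,-0.25,0.2,3.23,0.001,0,0.002],
    [4,0,0,1.5,0,0,0]
  ]
}}

```text
time_s: 13.97
tool_pos: [0.4128, -0.2436, 0.0815]
tool_rot: [-180.0, 0.3, -10.2]
force: [-0.3, -0.2, 0.9]
grip_width: 0.04
```

Emit:
{"api": "move_arm", "payload": {
  "steps": [
    [4,0,0,1.5,0,0,0],
    [4,0,0,1.4,0,0,0],
    [4,0,0,0,0,0,0],
    [4,0,0,0,0,0,0]
  ]
}}

```text
time_s: 14.3
tool_pos: [0.4151, -0.2449, 0.056]
tool_rot: [180.0, 0.1, -10.2]
force: [0.0, 0.2, -0.1]
grip_width: 0.04
```

```bash
python3 - <<'E'
from h import *
st();w=cam('wrist');crop(w,100,0,450,280,2,'w13')
C=plan(down([.4154,-.2441,.056],-10),4,n=1)
E
```

```text
t 14.3 pos [ 0.4151 -0.2449  0.056 ] rot [ 1.7998e+02  1.1000e-01 -1.0190e+01] F [ 0.   0.2 -0.1] w 0.04
[[4, -0.07, -0.11, 0.09, 0, 0, -0.004]]
```

Emit:
{"api": "move_arm", "payload": {
  "steps": [
    [1.6,0,-0.05,0.1,0,0,0],
    [0.5,0,0,0,0,0,0],
    [0.5,0,0,0,0,0,0],
    [0.5,0,0,0,0,0,0],
    [0.5,0,0,0,0,0,0]
  ],
  "force": 50
}}

```text
time_s: 14.77
tool_pos: [0.4164, -0.2453, 0.0563]
tool_rot: [-180.0, -0.1, -10.3]
force: [-0.4, 0.0, -0.5]
grip_width: 0.0144
```

Emit:
{"api": "move_arm", "payload": {
  "steps": [
    [0.5,0,0,0,0,0,0],
    [0.5,0,0,0,0,0,0]
  ]
}}

```text
time_s: 14.93
tool_pos: [0.4163, -0.2453, 0.0563]
tool_rot: [-180.0, -0.1, -10.3]
force: [-0.1, 0.3, 2.1]
grip_width: 0.0134
```

```bash
python3 - <<'E'
from h import *
st();w=cam('wrist');crop(w,100,0,450,280,2,'w14')
E
```

```text
t 14.93 pos [ 0.4163 -0.2453  0.0563] rot [-1.7998e+02 -1.2000e-01 -1.0260e+01] F [-0.1  0.3  2.1] w 0.0134
```

```bash
python3 - <<'E'
from h import *
w=cam('wrist');W=lambda x,y:(100+x/2,y/2)
r=plane(w,*W(302,354),.02);print(r)
# front wall-top corners
a=plane(w,*W(193,107),.02);b=plane(w,*W(410,107),.02);print((a+b)/2,np.linalg.norm(a-b))
d=((a+b)/2-r)[:2];yaw=np.degrees(np.arctan2(d[1],d[0]));print('yaw',yaw, np.hypot(*d))
u=np.array([np.cos(np.radians(-10.1)),np.sin(np.radians(-10.1))])
g=r[:2]-.037*u;print('grip',g)
T=cur();Tp=pose([.4158,-.2445,.05],[0,0,-10.1]);TP=np.linalg.inv(T)@Tp;print(TP[:3,3],np.load('tool_pan.npy')[:3,3]);np.save('tool_pan.npy',TP)
C=plan(down([.416,-.245,.195],-10.1,-8),.5,n=5)
E
```

```text
[ 0.4498594  -0.25178088  0.02      ]
[ 0.52249767 -0.26481694  0.02      ] 0.06264397557645437
yaw -10.174301052659944 0.0737987595600728
grip [ 0.41343278 -0.24529231]
[-0.00067425 -0.0007049   0.00624539] [ 1.72001026e-03 -4.79950998e-05  3.74598736e-03]
[[0.5, 0, -0.01, -2.78, 0, 0.028, -0.001], [0.5, 0.07, 0, -2.77, 0, 0.027, 0], [0.5, 0.15, -0.01, -2.77, 0, 0.028, -0.001], [0.5, 0.23, 0, -2.77, 0, 0.027, 0], [0.5, 0.3, -0.01, -2.75, 0, 0.028, -0.001]]
```

```bash
python3 - <<'E'
from h import *
TP=np.load('tool_pan.npy');TP[:3,3]=[-.0012,0,.0062];np.save('tool_pan.npy',TP)
E
```

Emit:
{"api": "move_arm", "payload": {
  "steps": [
    [0.5,0,0,-1.2,0,0.028,0],
    [0.5,0.05,0,-2.4,0,0.028,0],
    [0.5,0.2,0,-3.6,0,0.028,0],
    [0.5,0.3,0,-3.6,0,0.028,0],
    [0.5,0.4,0,-2.4,0,0.028,0]
  ]
}}

```text
time_s: 15.45
tool_pos: [0.4172, -0.2462, 0.1888]
tool_rot: [-179.9, -8.3, -10.3]
force: [1.6, -0.5, -2.2]
grip_width: 0.0132
```

Emit:
{"api": "move_arm", "payload": {
  "steps": [
    [0.5,0,0,-1.2,0,0,0],
    [0.5,0,0,0,0,0,0],
    [0.5,0,0,0,0,0,0]
  ]
}}

```text
time_s: 15.7
tool_pos: [0.4151, -0.2449, 0.1979]
tool_rot: [-179.9, -8.0, -10.3]
force: [0.6, 0.1, -2.2]
grip_width: 0.0137
```

```bash
python3 - <<'E'
from h import *
st();w=cam('wrist');cv2.imwrite('pics/w15.png',w['img'][:,:,::-1])
d=cam('side');crop(d,120,150,310,330,4,'d15')
C=plan(pan_tool([.496,-.03,.16],90,-8),.5,n=16)
E
```

```text
t 15.7 pos [ 0.4151 -0.2449  0.1979] rot [-179.94   -7.99  -10.26] F [ 0.6  0.1 -2.2] w 0.0137
[[0.5, 0.45, -0.3, 0.11, 0.015, 0, -0.108], [0.5, 0.49, -0.24, 0.12, 0.015, 0, -0.108], [0.5, 0.5, -0.19, 0.12, 0.015, 0.001, -0.108], [0.5, 0.53, -0.13, 0.13, 0.016, 0, -0.109], [0.5, 0.53, -0.07, 0.12, 0.015, 0, -0.108]]
[[0.5, 0.54, -0.01, 0.13, 0.015, 0, -0.108], [0.5, 0.54, 0.05, 0.13, 0.015, 0.001, -0.108], [0.5, 0.52, 0.11, 0.12, 0.015, 0, -0.108], [0.5, 0.52, 0.17, 0.13, 0.015, 0, -0.108], [0.5, 0.49, 0.22, 0.12, 0.015, 0, -0.108]]
[[0.5, 0.47, 0.28, 0.12, 0.016, 0.001, -0.109], [0.5, 0.43, 0.32, 0.11, 0.015, 0, -0.108], [0.5, 0.39, 0.38, 0.11, 0.015, 0, -0.108], [0.5, 0.35, 0.41, 0.1, 0.015, 0, -0.108], [0.5, 0.31, 0.46, 0.09, 0.015, 0.001, -0.108]]
[[0.5, 0.25, 0.48, 0.09, 0.015, 0, -0.108]]
```

Emit:
{"api": "move_arm", "payload": {
  "steps": [
    [0.5,0.45,-0.3,0.11,0.015,0,-0.108],
    [0.5,0.49,-0.24,0.12,0.015,0,-0.108],
    [0.5,0.5,-0.19,0.12,0.015,0.001,-0.108],
    [0.5,0.53,-0.13,0.13,0.016,0,-0.109],
    [0.5,0.53,-0.07,0.12,0.015,0,-0.108]
  ]
}}

```text
time_s: 16.22
tool_pos: [0.4401, -0.2345, 0.1942]
tool_rot: [-180.0, -7.9, 21.3]
force: [0.5, 0.7, -2.3]
grip_width: 0.0134
```

Emit:
{"api": "move_arm", "payload": {
  "steps": [
    [0.5,0.54,-0.01,0.13,0.015,0,-0.108],
    [0.5,0.54,0.05,0.13,0.015,0.001,-0.108],
    [0.5,0.52,0.11,0.12,0.015,0,-0.108],
    [0.5,0.52,0.17,0.13,0.015,0,-0.108],
    [0.5,0.49,0.22,0.12,0.015,0,-0.108]
  ]
}}

```text
time_s: 16.63
tool_pos: [0.4659, -0.2242, 0.1913]
tool_rot: [180.0, -7.8, 52.6]
force: [-0.6, -0.1, -1.9]
grip_width: 0.0135
```

Emit:
{"api": "move_arm", "payload": {
  "steps": [
    [0.5,0.47,0.28,0.12,0.016,0.001,-0.109],
    [0.5,0.43,0.32,0.11,0.015,0,-0.108],
    [0.5,0.39,0.38,0.11,0.015,0,-0.108],
    [0.5,0.35,0.41,0.1,0.015,0,-0.108],
    [0.5,0.31,0.46,0.09,0.015,0.001,-0.108]
  ]
}}

```text
time_s: 17.05
tool_pos: [0.4915, -0.214, 0.1884]
tool_rot: [-179.9, -8.0, 83.9]
force: [-0.4, -0.9, -1.2]
grip_width: 0.0138
```

Emit:
{"api": "move_arm", "payload": {
  "steps": [
    [0.5,0.25,0.48,0.09,0.015,0,-0.108],
    [0.5,0,0,0,0,0,0],
    [0.5,0,0,0,0,0,0],
    [0.5,0,0,0,0,0,0]
  ]
}}

```text
time_s: 17.38
tool_pos: [0.4964, -0.2122, 0.1892]
tool_rot: [180.0, -8.0, 89.7]
force: [0.8, 0.9, -1.7]
grip_width: 0.0137
```

```bash
python3 - <<'E'
from h import *
tipcheck('s16')
C=plan(pan_tool([.496,.022,.135],90,-4),.5,n=5)
C=plan(pan_tool([.496,.030,.117],90,0),.5,n=4,T0=C)
E
```

```text
t 17.38 pos [ 0.4964 -0.2122  0.1892] rot [179.96  -8.04  89.65] F [ 0.8  0.9 -1.7] w 0.0137
tip now [ 0.497  -0.0307  0.1612] lean [-0.1 -8.  89.8] proj [array([239.8, 150. ]), array([238.2, 153.2]), array([236.6, 156.5])]
[[0.5, 1.05, -0.01, 0.43, 0, -0.014, -0.001], [0.5, 1.06, -0.02, 0.41, 0.001, -0.014, 0], [0.5, 1.06, -0.01, 0.39, 0, -0.014, -0.001], [0.5, 1.07, -0.01, 0.39, 0.001, -0.013, 0], [0.5, 1.07, -0.02, 0.36, 0, -0.014, -0.001]]
[[0.5, 0.27, 0, 0.16, 0, -0.018, 0], [0.5, 0.28, 0, 0.16, 0, -0.017, 0], [0.5, 0.27, 0, 0.15, 0, -0.018, 0], [0.5, 0.28, 0, 0.15, 0, -0.017, 0]]
```

Emit:
{"api": "move_arm", "payload": {
  "steps": [
    [0.5,1.05,-0.01,0.43,0,-0.014,-0.001],
    [0.5,1.06,-0.02,0.41,0.001,-0.014,0],
    [0.5,1.06,-0.01,0.39,0,-0.014,-0.001],
    [0.5,1.07,-0.01,0.39,0.001,-0.013,0],
    [0.5,1.07,-0.02,0.36,0,-0.014,-0.001]
  ]
}}

```text
time_s: 17.85
tool_pos: [0.496, -0.1564, 0.1763]
tool_rot: [179.9, -4.2, 89.9]
force: [1.5, 0.7, -2.0]
grip_width: 0.0136
```

Emit:
{"api": "move_arm", "payload": {
  "steps": [
    [0.5,0,0,0,0,0,0],
    [0.5,0.27,0,0.16,0,-0.018,0],
    [0.5,0.28,0,0.16,0,-0.017,0],
    [0.5,0.27,0,0.15,0,-0.018,0],
    [0.5,0.28,0,0.15,0,-0.017,0]
  ]
}}

```text
time_s: 18.27
tool_pos: [0.4965, -0.1462, 0.1712]
tool_rot: [179.9, -0.2, 89.9]
force: [-0.2, 0.0, 1.3]
grip_width: 0.0136
```

Emit:
{"api": "move_arm", "payload": {
  "steps": [
    [0.5,0,0,0,0,0,0],
    [0.5,0,0,0,0,0,0],
    [0.5,0,0,0,0,0,0]
  ]
}}

```text
time_s: 18.52
tool_pos: [0.4966, -0.1458, 0.1712]
tool_rot: [179.9, -0.2, 90.0]
force: [-0.1, 1.0, -1.0]
grip_width: 0.0135
```

```bash
python3 - <<'E'
from h import *
tipcheck('s17')
C=tilt([.496,.030,.117],[.496,.031,.117],90,0,25,5)
E
```

```text
t 18.52 pos [ 0.4966 -0.1458  0.1712] rot [179.88  -0.21  89.96] F [-0.1  1.  -1. ] w 0.0135
tip now [0.4963 0.0299 0.1182] lean [-0.1 -0.1 90.1] proj [array([257.6, 163.2]), array([256.2, 166.5]), array([254.8, 169.8])]
[[0.5, 0.57, -0.05, -1.42, 0.002, -0.089, 0.002], [0.5, 0.55, -0.01, -1.51, 0, -0.087, 0], [0.5, 0.55, 0, -1.51, -0.001, -0.087, 0], [0.5, 0.56, 0, -1.52, 0, -0.088, 0], [0.5, 0.55, 0, -1.52, 0, -0.087, 0]]
```

Emit:
{"api": "move_arm", "payload": {
  "steps": [
    [0.5,0.57,-0.05,-1.42,0.002,-0.089,0.002],
    [0.5,0.55,-0.01,-1.51,0,-0.087,0],
    [0.5,0.55,0,-1.51,-0.001,-0.087,0],
    [0.5,0.56,0,-1.52,0,-0.088,0],
    [0.5,0.55,0,-1.52,0,-0.087,0]
  ]
}}

```text
time_s: 18.98
tool_pos: [0.4962, -0.106, 0.2406]
tool_rot: [179.8, 25.1, 89.7]
force: [-0.7, 0.8, -2.9]
grip_width: 0.0135
```

Emit:
{"api": "move_arm", "payload": {
  "steps": [
    [0.5,0,0,0,0,0,0],
    [0.5,0,0,0,0,0,0],
    [0.5,0,0,0,0,0,0]
  ]
}}

```text
time_s: 19.23
tool_pos: [0.4956, -0.1066, 0.239]
tool_rot: [-180.0, 24.9, 89.8]
force: [-0.4, -0.6, -2.1]
grip_width: 0.0136
```

```bash
python3 - <<'E'
from h import *
tipcheck('s18')
C=tilt([.496,.031,.117],[.496,.031,.116],90,25,48,5)
E
```

```text
t 19.23 pos [ 0.4956 -0.1066  0.239 ] rot [-179.99   24.93   89.83] F [-0.4 -0.6 -2.1] w 0.0136
tip now [0.4956 0.0296 0.1163] lean [ 0.1 25.  89.9] proj [array([257.5, 163.4]), array([256.2, 166.7]), array([254.8, 170.1])]
[[0.5, 0.59, 0.05, -1.48, -0.002, -0.08, -0.001], [0.5, 0.5, 0, -1.38, 0, -0.08, 0], [0.5, 0.49, 0, -1.37, -0.001, -0.08, 0], [0.5, 0.5, 0, -1.38, 0, -0.08, 0], [0.5, 0.5, -0.01, -1.38, 0, -0.081, 0]]
```

Emit:
{"api": "move_arm", "payload": {
  "steps": [
    [0.5,0.59,0.05,-1.48,-0.002,-0.08,-0.001],
    [0.5,0.5,0,-1.38,0,-0.08,0],
    [0.5,0.49,0,-1.37,-0.001,-0.08,0],
    [0.5,0.5,0,-1.38,0,-0.08,0],
    [0.5,0.5,-0.01,-1.38,0,-0.081,0]
  ]
}}

```text
time_s: 19.7
tool_pos: [0.4964, -0.0464, 0.2833]
tool_rot: [179.7, 48.0, 89.6]
force: [-0.7, -0.7, -1.9]
grip_width: 0.0135
```

Emit:
{"api": "move_arm", "payload": {
  "steps": [
    [0.5,0,0,0,0,0,0],
    [0.5,0,0,0,0,0,0],
    [0.5,0,0,0,0,0,0],
    [0.5,0,0,0,0,0,0]
  ]
}}

```text
time_s: 20.03
tool_pos: [0.496, -0.0474, 0.2828]
tool_rot: [179.7, 47.8, 89.6]
force: [0.5, 0.3, -2.5]
grip_width: 0.0138
```

```bash
python3 - <<'E'
from h import *
tipcheck('s19')
w=cam('wrist');cv2.imwrite('pics/w19.png',w['img'][:,:,::-1])
C=tilt([.496,.031,.116],[.496,.024,.134],90,48,20,6)
C=plan(pan_tool([.496,-.03,.16],90,0),.5,T0=C)
E
```

```text
t 20.03 pos [ 0.496  -0.0474  0.2828] rot [179.74  47.85  89.63] F [ 0.5  0.3 -2.5] w 0.0138
tip now [0.4963 0.031  0.1166] lean [-0.1 47.9 89.9] proj [array([257.9, 163.6]), array([256.5, 166.9]), array([255.1, 170.3])]
[[0.5, -0.65, 0, 1.38, 0.001, 0.08, -0.001], [0.5, -0.67, 0, 1.31, 0, 0.082, 0], [0.5, -0.65, 0, 1.28, 0, 0.081, 0], [0.5, -0.65, 0, 1.27, 0.001, 0.082, 0], [0.5, -0.62, 0, 1.24, 0, 0.081, 0]]
[[0.5, -0.61, 0.01, 1.22, 0, 0.082, 0]]
[[0.5, -2.25, 0.01, 1.91, 0, 0.116, 0], [0.5, -2.45, 0, 1.64, 0.001, 0.116, 0], [0.5, -2.62, 0.01, 1.34, 0, 0.117, 0]]
```

Emit:
{"api": "move_arm", "payload": {
  "steps": [
    [0.5,-0.65,0,1.38,0.001,0.08,-0.001],
    [0.5,-0.67,0,1.31,0,0.082,0],
    [0.5,-0.65,0,1.28,0,0.081,0],
    [0.5,-0.65,0,1.27,0.001,0.082,0],
    [0.5,-0.62,0,1.24,0,0.081,0]
  ]
}}

```text
time_s: 20.55
tool_pos: [0.4963, -0.1124, 0.253]
tool_rot: [179.8, 24.3, 89.9]
force: [-0.2, 0.0, -2.0]
grip_width: 0.0137
```

Emit:
{"api": "move_arm", "payload": {
  "steps": [
    [0.5,-0.61,0.01,1.22,0,0.082,0],
    [0.5,-2.25,0.01,1.91,0,0.116,0],
    [0.5,-2.45,0,1.64,0.001,0.116,0],
    [0.5,-2.62,0.01,1.34,0,0.117,0]
  ]
}}

```text
time_s: 20.88
tool_pos: [0.4941, -0.193, 0.2187]
tool_rot: [-179.6, 2.7, 89.9]
force: [-0.9, -0.4, -1.5]
grip_width: 0.0131
```

```bash
python3 - <<'E'
from h import *
st()
G=pose([.415,-.2441,.05],[0,0,-10.1])@np.linalg.inv(np.load('tool_pan.npy'))
G2=G.copy();G2[2,3]+=.09
C=plan(G2,.5)
C=plan(G,.5,T0=C,n=4)
E
```

```text
t 20.88 pos [ 0.4941 -0.193   0.2187] rot [-179.64    2.72   89.85] F [-0.9 -0.4 -1.5] w 0.0131
[[0.5, -0.32, -0.52, 0.5, 0.002, 0.003, 0.116], [0.5, -0.38, -0.47, 0.5, 0.003, 0.003, 0.117], [0.5, -0.43, -0.42, 0.51, 0.002, 0.002, 0.116], [0.5, -0.48, -0.37, 0.5, 0.002, 0.003, 0.117], [0.5, -0.52, -0.31, 0.5, 0.003, 0.003, 0.116]]
[[0.5, -0.56, -0.25, 0.5, 0.002, 0.003, 0.117], [0.5, -0.58, -0.18, 0.5, 0.002, 0.002, 0.116], [0.5, -0.6, -0.11, 0.5, 0.003, 0.003, 0.117], [0.5, -0.61, -0.04, 0.5, 0.002, 0.003, 0.116], [0.5, -0.61, 0.04, 0.49, 0.003, 0.003, 0.117]]
[[0.5, -0.61, 0.11, 0.49, 0.002, 0.003, 0.116], [0.5, -0.59, 0.17, 0.5, 0.002, 0.002, 0.116], [0.5, -0.56, 0.25, 0.49, 0.003, 0.003, 0.117], [0.5, -0.54, 0.31, 0.48, 0.002, 0.003, 0.116], [0.5, -0.5, 0.37, 0.49, 0.002, 0.003, 0.117]]
[[0.5, 0, 0, 2.25, 0, 0, 0], [0.5, -0.01, 0, 2.25, 0, 0, 0], [0.5, 0, 0, 2.25, 0, 0, 0], [0.5, 0, 0, 2.25, 0, 0, 0]]
```

Emit:
{"api": "move_arm", "payload": {
  "steps": [
    [0.5,-0.32,-0.52,0.5,0,0,0.116],
    [0.5,-0.38,-0.47,0.5,0,0,0.117],
    [0.5,-0.43,-0.42,0.51,0,0,0.116],
    [0.5,-0.48,-0.37,0.5,0,0,0.117],
    [0.5,-0.52,-0.31,0.5,0,0,0.116]
  ]
}}

```text
time_s: 21.3
tool_pos: [0.4676, -0.2086, 0.1934]
tool_rot: [178.9, 2.9, 56.2]
force: [0.3, 0.4, -2.4]
grip_width: 0.0137
```

Emit:
{"api": "move_arm", "payload": {
  "steps": [
    [0.5,-0.56,-0.25,0.5,0,0,0.117],
    [0.5,-0.58,-0.18,0.5,0,0,0.116],
    [0.5,-0.6,-0.11,0.5,0,0,0.117],
    [0.5,-0.61,-0.04,0.5,0,0,0.116],
    [0.5,-0.61,0.04,0.49,0,0,0.117]
  ]
}}

```text
time_s: 21.72
tool_pos: [0.4417, -0.2261, 0.1697]
tool_rot: [177.5, 1.8, 22.8]
force: [0.9, -0.6, -1.6]
grip_width: 0.0134
```

Emit:
{"api": "move_arm", "payload": {
  "steps": [
    [0.5,-0.61,0.11,0.49,0,0,0.116],
    [0.5,-0.59,0.17,0.5,0,0,0.116],
    [0.5,-0.56,0.25,0.49,0,0,0.117],
    [0.5,-0.54,0.31,0.48,0,0,0.116],
    [0.5,-0.5,0.37,0.49,0,0,0.117]
  ]
}}

```text
time_s: 22.13
tool_pos: [0.4156, -0.2443, 0.1465]
tool_rot: [176.9, 0.1, -10.5]
force: [-0.0, -0.1, -1.6]
grip_width: 0.0136
```

Emit:
{"api": "move_arm", "payload": {
  "steps": [
    [0.5,0,0,0,0,0,0],
    [0.5,0,0,0,0,0,0]
  ]
}}

```text
time_s: 22.3
tool_pos: [0.4159, -0.2438, 0.1466]
tool_rot: [176.9, 0.2, -10.0]
force: [1.1, 0.2, -1.4]
grip_width: 0.0135
```

```bash
python3 - <<'E'
from h import *
st()
G=pose([.415,-.2441,.0515],[0,0,-10.1])@np.linalg.inv(np.load('tool_pan.npy'))
C=plan(G,.5,n=5)
E
```

```text
t 22.3 pos [ 0.4159 -0.2438  0.1466] rot [ 1.7693e+02  1.5000e-01 -1.0030e+01] F [ 1.1  0.2 -1.4] w 0.0135
[[0.5, 0.01, -0.09, 1.78, 0.011, 0.001, 0.001], [0.5, 0.01, -0.06, 1.77, 0.011, 0.001, 0.001], [0.5, 0.01, -0.05, 1.78, 0.01, 0.001, 0], [0.5, 0, -0.03, 1.78, 0.011, 0.001, 0.001], [0.5, 0.01, -0.01, 1.78, 0.011, 0, 0.001]]
```

Emit:
{"api": "move_arm", "payload": {
  "steps": [
    [0.5,0.01,-0.09,1.78,0.011,0.001,0.001],
    [0.5,0.01,-0.06,1.77,0.011,0.001,0.001],
    [0.5,0.01,-0.05,1.78,0.01,0.001,0],
    [0.5,0,-0.03,1.78,0.011,0.001,0.001],
    [0.5,0.01,-0.01,1.78,0.011,0,0.001]
  ]
}}

```text
time_s: 22.72
tool_pos: [0.4176, -0.2437, 0.0571]
tool_rot: [180.0, -0.1, -10.1]
force: [-0.7, 0.7, -0.9]
grip_width: 0.0135
```

Emit:
{"api": "move_arm", "payload": {
  "steps": [
    [0.5,0,0,0,0,0,0],
    [0.5,0,0,0,0,0,0],
    [0.5,0,0,0.08,0,0,0],
    [0.5,0,0,0.04,0,0,0],
    [0.5,0,0,0,0,0,0]
  ]
}}

```text
time_s: 23.13
tool_pos: [0.4177, -0.2436, 0.0573]
tool_rot: [180.0, -0.2, -10.3]
force: [1.1, -0.1, -0.9]
grip_width: 0.0138
```

Emit:
{"api": "move_arm", "payload": {
  "steps": [
    [0.5,0,0,0.08,0,0,0],
    [0.5,0,0,0,0,0,0],
    [1.8,0,0,0,0,0,0],
    [3.5,0,0,0,0,0,0],
    [3.5,0,0,0,0,0,0]
  ]
}}

```text
time_s: 23.55
tool_pos: [0.4173, -0.244, 0.056]
tool_rot: [179.9, -0.1, -10.3]
force: [0.7, -0.3, -0.7]
grip_width: 0.0246
```

```bash
python3 - <<'E'
from h import *
st()
C=plan(down([.417,-.2437,.15],-10),4,n=3)
C=plan(down([.445,-.37,.23],8.3),4,n=4,T0=C)
E
```

```text
t 23.55 pos [ 0.4173 -0.244   0.056 ] rot [ 1.7995e+02 -1.5000e-01 -1.0330e+01] F [ 0.7 -0.3 -0.7] w 0.0246
[[4, 0, -0.01, -3.13, 0, -0.001, -0.002], [4, -0.01, 0, -3.14, 0.001, -0.001, -0.002], [4, -0.01, -0.01, -3.13, 0, -0.001, -0.002]]
[[4, 1.24, 2.99, -2, 0, 0, -0.08], [4, 0.99, 3.08, -2, 0, 0, -0.08], [4, 0.74, 3.14, -2, 0, 0, -0.079], [4, 0.49, 3.2, -2.01, 0, 0, -0.08]]
```

Emit:
{"api": "move_arm", "payload": {
  "steps": [
    [4,0,-0.01,-3.13,0,-0.001,-0.002],
    [4,-0.01,0,-3.14,0.001,-0.001,-0.002],
    [4,-0.01,-0.01,-3.13,0,-0.001,-0.002],
    [4,1.24,2.99,-2,0,0,-0.08],
    [4,0.99,3.08,-2,0,0,-0.08]
  ]
}}

```text
time_s: 23.97
tool_pos: [0.4331, -0.3027, 0.1921]
tool_rot: [-179.6, -0.5, -0.4]
force: [0.6, -0.6, -0.0]
grip_width: 0.0395
```

Emit:
{"api": "move_arm", "payload": {
  "steps": [
    [4,0.74,3.14,-2,0,0,-0.079],
    [4,0.49,3.2,-2.01,0,0,-0.08],
    [4,0,0,0,0,0,0],
    [4,0,0,0,0,0,0],
    [4,0,0,0,0,0,0]
  ]
}}

```text
time_s: 24.38
tool_pos: [0.4435, -0.3682, 0.2282]
tool_rot: [-179.9, 0.1, 8.0]
force: [0.8, 1.0, 0.2]
grip_width: 0.04
```

```bash
python3 - <<'E'
from h import *
st();w=cam('wrist');crop(w,50,0,450,280,2,'w20')
E
```

```text
t 24.38 pos [ 0.4435 -0.3682  0.2282] rot [-1.7993e+02  1.1000e-01  7.9500e+00] F [0.8 1.  0.2] w 0.04
```

```bash
python3 - <<'E'
from h import *
w=cam('wrist')
W=lambda x,y:(50+x/2,y/2)
u,g=pan(w,W(406,48),W(415,275))
st()
yaw=np.degrees(np.arctan2(u[1],u[0]))
C=plan(down([*g,.10],yaw),4,n=4)
E
```

```text
tip [ 0.6221 -0.3439  0.003 ] rear [ 0.485  -0.3684  0.02  ] L 0.1392 (0.140) yaw 10.16 grip [ 0.4479 -0.3751] [ 0.4486 -0.3749]
t 24.48 pos [ 0.4441 -0.3665  0.2277] rot [-1.7985e+02  1.1000e-01  8.1200e+00] F [ 0.3 -0.6  0.2] w 0.0399
[[4, 0.08, 0.23, 3.19, -0.001, 0, -0.009], [4, 0.07, 0.23, 3.2, 0, 0.001, -0.009], [4, 0.07, 0.23, 3.19, -0.001, 0, -0.009], [4, 0.07, 0.23, 3.19, -0.001, 0.001, -0.009]]
```

Emit:
{"api": "move_arm", "payload": {
  "steps": [
    [4,0.08,0.23,3.19,-0.001,0,-0.009],
    [4,0.07,0.23,3.2,0,0.001,-0.009],
    [4,0.07,0.23,3.19,-0.001,0,-0.009],
    [4,0.07,0.23,3.19,-0.001,0.001,-0.009],
    [4,0,0,1.5,0,0,0]
  ]
}}

```text
time_s: 24.9
tool_pos: [0.4471, -0.3735, 0.0818]
tool_rot: [-179.9, 0.2, 10.3]
force: [0.7, 0.9, 0.8]
grip_width: 0.0402
```

Emit:
{"api": "move_arm", "payload": {
  "steps": [
    [4,0,0,1.5,0,0,0],
    [4,0,0,1.4,0,0,0],
    [4,0,0,0,0,0,0],
    [4,0,0,0,0,0,0]
  ]
}}

```text
time_s: 25.23
tool_pos: [0.4485, -0.3771, 0.0573]
tool_rot: [179.8, -0.0, 10.1]
force: [0.1, -0.6, 0.3]
grip_width: 0.0397
```

```bash
python3 - <<'E'
from h import *
st();w=cam('wrist');crop(w,100,0,450,280,2,'w21')
C=plan(down([.4482,-.375,.056],10),4,n=1)
E
```

```text
t 25.23 pos [ 0.4485 -0.3771  0.0573] rot [ 1.7985e+02 -5.0000e-02  1.0120e+01] F [ 0.1 -0.6  0.3] w 0.0397
[[4, -0.02, -0.28, 0.21, 0.004, -0.002, 0.002]]
```

Emit:
{"api": "move_arm", "payload": {
  "steps": [
    [4,0,-0.18,0.15,0,0,0],
    [1.6,0,0,0,0,0,0],
    [0.5,0,0,0,0,0,0],
    [0.5,0,0,0,0,0,0],
    [0.5,0,0,0,0,0,0]
  ],
  "force": 50
}}

```text
time_s: 25.7
tool_pos: [0.4481, -0.3755, 0.0559]
tool_rot: [179.8, -0.1, 10.1]
force: [1.2, -0.3, 0.3]
grip_width: 0.021
```

Emit:
{"api": "move_arm", "payload": {
  "steps": [
    [0.5,0,0,0,0,0,0],
    [0.5,0,0,0,0,0,0],
    [0.5,0,0,0,0,0,0]
  ]
}}

```text
time_s: 25.95
tool_pos: [0.448, -0.3755, 0.0557]
tool_rot: [179.9, -0.1, 10.1]
force: [-0.9, 0.2, 1.2]
grip_width: 0.0134
```

```bash
python3 - <<'E'
from h import *
st();w=cam('wrist');crop(w,100,0,450,280,2,'w22')
E
```

```text
t 25.95 pos [ 0.448  -0.3755  0.0557] rot [ 1.7985e+02 -6.0000e-02  1.0100e+01] F [-0.9  0.2  1.2] w 0.0134
```

```bash
python3 - <<'E'
from h import *
TP=np.linalg.inv(cur())@pose([.448,-.375,.05],[0,0,10.1]);TP[:3,3]=[-.0012,0,.0057];np.save('tool_pan.npy',TP)
E
```

Emit:
{"api": "move_arm", "payload": {
  "steps": [
    [0.5,0,0,-1.2,0,0.028,0],
    [0.5,0.05,0,-2.4,0,0.028,0],
    [0.5,0.2,0,-3.6,0,0.028,0],
    [0.5,0.3,0,-3.6,0,0.028,0],
    [0.5,0.4,0,-2.4,0,0.028,0]
  ]
}}

```text
time_s: 26.42
tool_pos: [0.4485, -0.376, 0.1904]
tool_rot: [179.8, -8.2, 10.1]
force: [1.1, 0.2, -1.7]
grip_width: 0.0134
```

Emit:
{"api": "move_arm", "payload": {
  "steps": [
    [0.5,0,0,-1.2,0,0,0],
    [0.5,0,0,0,0,0,0],
    [0.5,0,0,0,0,0,0]
  ]
}}

```text
time_s: 26.67
tool_pos: [0.4471, -0.3745, 0.199]
tool_rot: [179.9, -8.0, 10.2]
force: [1.1, 0.1, -2.6]
grip_width: 0.0136
```

```bash
python3 - <<'E'
from h import *
st();s=cam('scene');cv2.imwrite('pics/s23.png',s['img'][:,:,::-1])
d=cam('side');cv2.imwrite('pics/d23.png',d['img'][:,:,::-1])
C=plan(pan_tool([.496,-.03,.16],90,-8),.5,n=16)
E
```

```text
t 26.67 pos [ 0.4471 -0.3745  0.199 ] rot [179.91  -8.01  10.17] F [ 1.1  0.1 -2.6] w 0.0136
[[0.5, 0.47, -0.94, 0.13, 0.012, 0, -0.086], [0.5, 0.55, -0.9, 0.14, 0.012, 0.001, -0.086], [0.5, 0.62, -0.85, 0.14, 0.012, 0, -0.087], [0.5, 0.7, -0.79, 0.16, 0.012, 0, -0.086], [0.5, 0.76, -0.72, 0.17, 0.012, 0, -0.086]]
[[0.5, 0.82, -0.65, 0.18, 0.012, 0.001, -0.086], [0.5, 0.87, -0.58, 0.18, 0.012, 0, -0.087], [0.5, 0.92, -0.5, 0.19, 0.012, 0, -0.086], [0.5, 0.95, -0.41, 0.2, 0.012, 0, -0.086], [0.5, 0.99, -0.33, 0.2, 0.011, 0.001, -0.086]]
[[0.5, 1.02, -0.24, 0.21, 0.012, 0, -0.087], [0.5, 1.03, -0.15, 0.2, 0.012, 0, -0.086], [0.5, 1.04, -0.06, 0.21, 0.012, 0.001, -0.086], [0.5, 1.04, 0.04, 0.21, 0.012, 0, -0.086], [0.5, 1.03, 0.12, 0.21, 0.012, 0, -0.086]]
[[0.5, 1.02, 0.22, 0.21, 0.012, 0.001, -0.087]]
```

Emit:
{"api": "move_arm", "payload": {
  "steps": [
    [0.5,0.47,-0.94,0.13,0.012,0,-0.086],
    [0.5,0.55,-0.9,0.14,0.012,0.001,-0.086],
    [0.5,0.62,-0.85,0.14,0.012,0,-0.087],
    [0.5,0.7,-0.79,0.16,0.012,0,-0.086],
    [0.5,0.76,-0.72,0.17,0.012,0,-0.086]
  ]
}}

```text
time_s: 27.18
tool_pos: [0.4621, -0.3231, 0.1944]
tool_rot: [180.0, -7.9, 35.3]
force: [0.1, 0.7, -1.7]
grip_width: 0.0136
```

Emit:
{"api": "move_arm", "payload": {
  "steps": [
    [0.5,0.82,-0.65,0.18,0.012,0.001,-0.086],
    [0.5,0.87,-0.58,0.18,0.012,0,-0.087],
    [0.5,0.92,-0.5,0.19,0.012,0,-0.086],
    [0.5,0.95,-0.41,0.2,0.012,0,-0.086],
    [0.5,0.99,-0.33,0.2,0.011,0.001,-0.086]
  ]
}}

```text
time_s: 27.6
tool_pos: [0.4776, -0.2726, 0.1912]
tool_rot: [179.9, -8.0, 60.3]
force: [-0.1, 0.5, -2.2]
grip_width: 0.0134
```

Emit:
{"api": "move_arm", "payload": {
  "steps": [
    [0.5,1.02,-0.24,0.21,0.012,0,-0.087],
    [0.5,1.03,-0.15,0.2,0.012,0,-0.086],
    [0.5,1.04,-0.06,0.21,0.012,0.001,-0.086],
    [0.5,1.04,0.04,0.21,0.012,0,-0.086],
    [0.5,1.03,0.12,0.21,0.012,0,-0.086]
  ]
}}

```text
time_s: 28.02
tool_pos: [0.493, -0.222, 0.1881]
tool_rot: [179.9, -7.9, 85.2]
force: [-0.6, -0.1, -2.9]
grip_width: 0.0135
```

Emit:
{"api": "move_arm", "payload": {
  "steps": [
    [0.5,0.8,0.2,0.2,0.012,0,-0.087],
    [0.5,0,0,0,0,0,0],
    [0.5,0,0,0,0,0,0],
    [0.5,0,0,0,0,0,0]
  ]
}}

```text
time_s: 28.35
tool_pos: [0.4956, -0.2157, 0.1886]
tool_rot: [179.8, -7.9, 89.8]
force: [1.0, -1.3, -1.8]
grip_width: 0.0138
```

```bash
python3 - <<'E'
from h import *
tipcheck('s24')
C=plan(pan_tool([.496,.022,.135],90,-4),.5,n=6)
C=plan(pan_tool([.496,.030,.117],90,0),.5,n=4,T0=C)
E
```

```text
t 28.35 pos [ 0.4956 -0.2157  0.1886] rot [179.76  -7.9   89.8 ] F [ 1.  -1.3 -1.8] w 0.0138
tip now [ 0.4964 -0.0346  0.1607] lean [-0.1 -7.8 89.8] proj [array([238.7, 149.8]), array([237.1, 153.1]), array([235.5, 156.3])]
[[0.5, 0.94, 0, 0.36, 0, -0.011, -0.001], [0.5, 0.95, 0, 0.35, 0.001, -0.011, 0], [0.5, 0.95, 0.01, 0.34, 0, -0.012, -0.001], [0.5, 0.95, 0, 0.33, 0.001, -0.011, -0.001], [0.5, 0.96, 0, 0.31, 0, -0.011, 0]]
[[0.5, 0.96, 0.01, 0.31, 0.001, -0.011, -0.001]]
[[0.5, 0.27, 0, 0.16, 0, -0.017, 0], [0.5, 0.27, 0, 0.15, 0, -0.018, 0], [0.5, 0.28, 0, 0.15, 0, -0.017, 0], [0.5, 0.27, 0, 0.15, 0, -0.018, 0]]
```

Jar unmoved. Approach and rest the lip.

Emit:
{"api": "move_arm", "payload": {
  "steps": [
    [0.5,0.94,0,0.36,0,-0.011,-0.001],
    [0.5,0.95,0,0.35,0.001,-0.011,0],
    [0.5,0.95,0.01,0.34,0,-0.012,-0.001],
    [0.5,0.95,0,0.33,0.001,-0.011,-0.001],
    [0.5,0.96,0,0.31,0,-0.011,0]
  ]
}}

```text
time_s: 28.82
tool_pos: [0.496, -0.1664, 0.1782]
tool_rot: [179.7, -4.7, 90.0]
force: [-0.2, -0.2, -2.3]
grip_width: 0.0135
```

Emit:
{"api": "move_arm", "payload": {
  "steps": [
    [0.5,0.96,0,0.31,0,-0.011,0],
    [0.5,0.27,0,0.16,0,-0.017,0],
    [0.5,0.27,0,0.15,0,-0.018,0],
    [0.5,0.28,0,0.15,0,-0.017,0],
    [0.5,0.27,0,0.15,0,-0.018,0]
  ]
}}

```text
time_s: 29.23
tool_pos: [0.4961, -0.1456, 0.1705]
tool_rot: [179.7, -0.1, 89.9]
force: [-0.8, -0.7, 0.3]
grip_width: 0.0136
```

Emit:
{"api": "move_arm", "payload": {
  "steps": [
    [0.5,0,0,0,0,0,0],
    [0.5,0,0,0,0,0,0],
    [0.5,0,0,0,0,0,0]
  ]
}}

```text
time_s: 29.48
tool_pos: [0.4964, -0.1453, 0.1707]
tool_rot: [179.7, -0.1, 90.0]
force: [0.9, 1.1, -1.1]
grip_width: 0.0132
```

```bash
python3 - <<'E'
from h import *
tipcheck('s25')
C=tilt([.496,.030,.117],[.496,.031,.117],90,0,25,5)
E
```

```text
t 29.48 pos [ 0.4964 -0.1453  0.1707] rot [ 1.7971e+02 -1.4000e-01  9.0030e+01] F [ 0.9  1.1 -1.1] w 0.0132
tip now [0.4964 0.0304 0.1182] lean [-0.1 -0.1 90. ] proj [array([257.7, 163.2]), array([256.3, 166.5]), array([254.9, 169.9])]
[[0.5, 0.51, -0.03, -1.42, 0.002, -0.088, 0], [0.5, 0.55, 0.01, -1.51, 0, -0.088, 0], [0.5, 0.55, 0, -1.52, 0, -0.087, 0], [0.5, 0.55, 0.01, -1.51, 0, -0.087, -0.001], [0.5, 0.54, 0, -1.52, 0, -0.088, 0]]
```

Emit:
{"api": "move_arm", "payload": {
  "steps": [
    [0.5,0.51,-0.03,-1.42,0.002,-0.088,0],
    [0.5,0.55,0.01,-1.51,0,-0.088,0],
    [0.5,0.55,0,-1.52,0,-0.087,0],
    [0.5,0.55,0.01,-1.51,0,-0.087,-0.001],
    [0.5,0.54,0,-1.52,0,-0.088,0]
  ]
}}

```text
time_s: 29.95
tool_pos: [0.4963, -0.1065, 0.2404]
tool_rot: [179.7, 25.2, 89.9]
force: [-0.1, 1.1, -1.7]
grip_width: 0.0134
```

Emit:
{"api": "move_arm", "payload": {
  "steps": [
    [0.5,0,0,0,0,0,0],
    [0.5,0,0,0,0,0,0],
    [0.5,0,0,0,0,0,0]
  ]
}}

```text
time_s: 30.2
tool_pos: [0.4957, -0.1068, 0.2386]
tool_rot: [179.9, 25.0, 90.0]
force: [-0.8, 0.1, -0.8]
grip_width: 0.0137
```

```bash
python3 - <<'E'
from h import *
tipcheck('s26')
C=tilt([.496,.031,.117],[.496,.031,.116],90,25,48,5)
E
```

```text
t 30.2 pos [ 0.4957 -0.1068  0.2386] rot [179.89  24.99  90.01] F [-0.8  0.1 -0.8] w 0.0137
tip now [0.4957 0.0295 0.1164] lean [ 0.  25.1 89.9] proj [array([257.5, 163.4]), array([256.1, 166.7]), array([254.7, 170.1])]
[[0.5, 0.6, 0.05, -1.48, -0.001, -0.079, -0.001], [0.5, 0.49, 0, -1.37, 0, -0.081, -0.001], [0.5, 0.49, 0, -1.38, 0, -0.08, 0], [0.5, 0.49, 0.01, -1.37, 0, -0.08, 0], [0.5, 0.5, 0, -1.38, 0, -0.081, 0]]
```

Nuts caught leaving the lip into the neck. Continue.

Emit:
{"api": "move_arm", "payload": {
  "steps": [
    [0.5,0.6,0.05,-1.48,-0.001,-0.079,-0.001],
    [0.5,0.49,0,-1.37,0,-0.081,0],
    [0.5,0.49,0,-1.38,0,-0.08,0],
    [0.5,0.49,0,-1.37,0,-0.08,0],
    [0.5,0.5,0,-1.38,0,-0.081,0]
  ]
}}

```text
time_s: 30.67
tool_pos: [0.4962, -0.0469, 0.2829]
tool_rot: [179.6, 48.1, 89.7]
force: [0.2, -0.4, -2.3]
grip_width: 0.0132
```

Emit:
{"api": "move_arm", "payload": {
  "steps": [
    [0.5,0,0,0,0,0,0],
    [0.5,0,0,0,0,0,0],
    [0.5,0,0,0,0,0,0],
    [0.5,0,0,0,0,0,0]
  ]
}}

```text
time_s: 31.0
tool_pos: [0.4959, -0.0479, 0.2824]
tool_rot: [179.7, 47.9, 89.8]
force: [-0.1, -0.4, -0.7]
grip_width: 0.0132
```

```bash
python3 - <<'E'
from h import *
tipcheck('s27')
w=cam('wrist');cv2.imwrite('pics/w27.png',w['img'][:,:,::-1])
C=tilt([.496,.031,.116],[.496,.024,.134],90,48,20,6)
C=plan(pan_tool([.496,-.03,.16],90,0),.5,T0=C)
E
```

```text
t 31.0 pos [ 0.4959 -0.0479  0.2824] rot [179.71  47.93  89.78] F [-0.1 -0.4 -0.7] w 0.0132
tip now [0.4964 0.0308 0.1165] lean [-0.2 48.  89.8] proj [array([257.8, 163.6]), array([256.4, 166.9]), array([255. , 170.3])]
[[0.5, -0.64, 0, 1.37, 0, 0.081, -0.002], [0.5, -0.66, 0, 1.31, 0, 0.082, 0], [0.5, -0.65, 0, 1.29, 0, 0.081, 0], [0.5, -0.63, -0.01, 1.26, 0, 0.081, 0.001], [0.5, -0.62, 0, 1.24, 0, 0.082, 0]]
[[0.5, -0.61, -0.01, 1.23, 0, 0.081, 0]]
[[0.5, -2.24, 0, 1.91, 0, 0.116, 0], [0.5, -2.44, -0.01, 1.64, 0, 0.117, 0.001], [0.5, -2.61, 0, 1.34, 0, 0.116, 0]]
```

Poured. Retract and return pan C to its place.

Emit:
{"api": "move_arm", "payload": {
  "steps": [
    [0.5,-0.64,0,1.37,0,0.081,0],
    [0.5,-0.66,0,1.31,0,0.082,0],
    [0.5,-0.65,0,1.29,0,0.081,0],
    [0.5,-0.63,0,1.26,0,0.081,0],
    [0.5,-0.62,0,1.24,0,0.082,0]
  ]
}}

```text
time_s: 31.52
tool_pos: [0.4964, -0.1124, 0.2527]
tool_rot: [179.7, 24.4, 90.0]
force: [-0.5, 0.7, -2.0]
grip_width: 0.0136
```

Emit:
{"api": "move_arm", "payload": {
  "steps": [
    [0.5,-0.61,0,1.23,0,0.081,0],
    [0.5,-2.24,0,1.91,0,0.116,0],
    [0.5,-2.44,0,1.64,0,0.117,0],
    [0.5,-2.61,0,1.34,0,0.116,0],
    [0.5,0,0,0,0,0,0]
  ]
}}

```text
time_s: 31.93
tool_pos: [0.4927, -0.2103, 0.2144]
tool_rot: [-180.0, 1.4, 89.3]
force: [-1.8, -0.7, -2.8]
grip_width: 0.0133
```

```bash
python3 - <<'E'
from h import *
st()
G=pose([.4482,-.3752,.05],[0,0,10.1])@np.linalg.inv(np.load('tool_pan.npy'))
G2=G.copy();G2[2,3]+=.09
C=plan(G2,.5,n=13)
E
```

```text
t 31.93 pos [ 0.4927 -0.2103  0.2144] rot [-179.97    1.37   89.27] F [-1.8 -0.7 -2.8] w 0.0133
[[0.5, -1.26, -0.32, 0.56, 0.001, 0.001, 0.106], [0.5, -1.28, -0.18, 0.56, 0.001, 0.002, 0.107], [0.5, -1.3, -0.04, 0.55, 0.001, 0.001, 0.106], [0.5, -1.29, 0.1, 0.56, 0.001, 0.002, 0.106], [0.5, -1.28, 0.23, 0.55, 0.001, 0.001, 0.106]]
[[0.5, -1.25, 0.37, 0.55, 0.001, 0.002, 0.107], [0.5, -1.2, 0.5, 0.54, 0.001, 0.001, 0.106], [0.5, -1.15, 0.62, 0.55, 0.001, 0.002, 0.106], [0.5, -1.07, 0.74, 0.54, 0.001, 0.001, 0.107], [0.5, -0.99, 0.86, 0.54, 0.001, 0.002, 0.106]]
[[0.5, -0.89, 0.95, 0.54, 0.001, 0.001, 0.106], [0.5, -0.79, 1.04, 0.54, 0.001, 0.002, 0.106], [0.5, -0.67, 1.12, 0.53, 0.001, 0.001, 0.107]]
```

Emit:
{"api": "move_arm", "payload": {
  "steps": [
    [0.5,-1.26,-0.32,0.56,0,0,0.106],
    [0.5,-1.28,-0.18,0.56,0,0,0.107],
    [0.5,-1.3,-0.04,0.55,0,0,0.106],
    [0.5,-1.29,0.1,0.56,0,0,0.106],
    [0.5,-1.28,0.23,0.55,0,0,0.106]
  ]
}}

```text
time_s: 32.35
tool_pos: [0.4798, -0.2633, 0.1878]
tool_rot: [179.4, 1.2, 59.4]
force: [-0.2, -0.6, -1.4]
grip_width: 0.0133
```

Emit:
{"api": "move_arm", "payload": {
  "steps": [
    [0.5,-1.25,0.37,0.55,0,0,0.107],
    [0.5,-1.2,0.5,0.54,0,0,0.106],
    [0.5,-1.15,0.62,0.55,0,0,0.106],
    [0.5,-1.07,0.74,0.54,0,0,0.107],
    [0.5,-0.99,0.86,0.54,0,0,0.106]
  ]
}}

```text
time_s: 32.77
tool_pos: [0.4643, -0.3269, 0.1621]
tool_rot: [178.9, 0.7, 29.0]
force: [0.7, -0.1, -2.3]
grip_width: 0.0136
```

Emit:
{"api": "move_arm", "payload": {
  "steps": [
    [0.5,-0.89,0.95,0.54,0,0,0.106],
    [0.5,-0.79,1.04,0.54,0,0,0.106],
    [0.5,-0.67,1.12,0.53,0,0,0.107],
    [0.5,0,0,0,0,0,0],
    [0.5,0,0,0,0,0,0]
  ]
}}

```text
time_s: 33.18
tool_pos: [0.4547, -0.3648, 0.1468]
tool_rot: [178.8, 0.4, 11.0]
force: [0.3, 0.7, -1.6]
grip_width: 0.0135
```

```bash
python3 - <<'E'
from h import *
st()
G=pose([.4482,-.3752,.0512],[0,0,10.1])@np.linalg.inv(np.load('tool_pan.npy'))
C=plan(G,.5,n=5)
w=cam('wrist');cv2.imwrite('pics/w28.png',w['img'][:,:,::-1])
E
```

```text
t 33.18 pos [ 0.4547 -0.3648  0.1468] rot [178.77   0.4   11.04] F [ 0.3  0.7 -1.6] w 0.0135
[[0.5, -0.13, 0.14, 1.8, 0.004, 0.002, 0.003], [0.5, -0.13, 0.15, 1.8, 0.004, 0.001, 0.004], [0.5, -0.14, 0.15, 1.8, 0.003, 0.002, 0.003], [0.5, -0.14, 0.17, 1.8, 0.004, 0.001, 0.003], [0.5, -0.14, 0.17, 1.8, 0.004, 0.002, 0.003]]
```

Emit:
{"api": "move_arm", "payload": {
  "steps": [
    [0.5,-0.13,0.14,1.8,0.004,0.002,0.003],
    [0.5,-0.13,0.15,1.8,0.004,0.001,0.004],
    [0.5,-0.14,0.15,1.8,0.003,0.002,0.003],
    [0.5,-0.14,0.17,1.8,0.004,0.001,0.003],
    [0.5,-0.14,0.17,1.8,0.004,0.002,0.003]
  ]
}}

```text
time_s: 33.65
tool_pos: [0.4518, -0.373, 0.0566]
tool_rot: [179.9, -0.2, 10.4]
force: [0.8, 0.0, -1.4]
grip_width: 0.0131
```

Emit:
{"api": "move_arm", "payload": {
  "steps": [
    [0.5,0,0,0,0,0,0],
    [0.5,0,0,0,0,0,0],
    [0.5,0,0,0.1,0,0,0],
    [0.5,0,0,0,0,0,0]
  ]
}}

```text
time_s: 33.98
tool_pos: [0.4516, -0.3741, 0.057]
tool_rot: [179.8, -0.2, 10.2]
force: [0.7, 0.2, -1.3]
grip_width: 0.0132
```

Emit:
{"api": "move_arm", "payload": {
  "steps": [
    [0.5,0,0,0.1,0,0,0],
    [0.5,0,0,0.04,0,0,0],
    [1.8,0,0,0,0,0,0],
    [3.5,0,0,0,0,0,0],
    [3.5,0,0,0,0,0,0]
  ]
}}

```text
time_s: 34.4
tool_pos: [0.4511, -0.3745, 0.0549]
tool_rot: [179.8, -0.2, 10.1]
force: [0.5, -0.8, 0.5]
grip_width: 0.0246
```

```bash
python3 - <<'E'
from h import *
o=st();p=o['tool_pos']
C=plan(down([p[0],p[1],.22],10),8.7,n=4)
C=plan(down([.44,-.04,.25],30),8.7,n=9,T0=C)
E
```

```text
t 34.4 pos [ 0.4511 -0.3745  0.0549] rot [179.82  -0.19  10.13] F [ 0.5 -0.8  0.5] w 0.0246
[[8.7, 0.01, 0.01, -4.13, 0.001, -0.001, 0.001], [8.7, 0.01, 0.01, -4.12, 0.001, -0.001, 0], [8.7, 0.01, 0.01, -4.13, 0, -0.001, 0.001], [8.7, 0, 0, -4.13, 0.001, 0, 0]]
[[8.7, 0.53, -3.68, -0.33, 0, 0, -0.039], [8.7, 0.66, -3.66, -0.34, 0, 0, -0.039], [8.7, 0.82, -3.63, -0.33, 0, 0, -0.038], [8.7, 0.94, -3.59, -0.33, 0, 0, -0.039], [8.7, 1.09, -3.56, -0.34, 0, 0, -0.039]]
[[8.7, 1.23, -3.51, -0.33, 0, 0, -0.039], [8.7, 1.36, -3.46, -0.33, 0, 0, -0.038], [8.7, 1.49, -3.41, -0.34, 0, 0, -0.039], [8.7, 1.62, -3.34, -0.33, 0, 0, -0.039]]
```

```bash
python3 - <<'E'
from h import *
C=plan(down([.451,-.374,.22],10),8.7,n=4)
C=plan(down([.48,-.06,.27],80.6),8.7,n=11,T0=C)
E
```

```text
[[8.7, 0.01, 0, -4.13, 0.001, -0.001, 0.001], [8.7, 0.02, 0, -4.12, 0.001, -0.001, 0], [8.7, 0, -0.01, -4.13, 0, -0.001, 0.001], [8.7, 0, -0.01, -4.13, 0.001, 0, 0]]
[[8.7, 0.76, -2.77, -0.45, 0, 0, -0.112], [8.7, 1.06, -2.66, -0.46, 0, 0, -0.112], [8.7, 1.35, -2.53, -0.45, 0, 0, -0.112], [8.7, 1.62, -2.36, -0.46, 0, 0, -0.112], [8.7, 1.88, -2.16, -0.45, 0, 0, -0.112]]
[[8.7, 2.11, -1.94, -0.46, 0, 0, -0.112], [8.7, 2.32, -1.7, -0.45, 0, 0, -0.112], [8.7, 2.49, -1.42, -0.46, 0, 0, -0.112], [8.7, 2.63, -1.14, -0.45, 0, 0, -0.112], [8.7, 2.74, -0.83, -0.45, 0, 0, -0.112]]
[[8.7, 2.82, -0.53, -0.46, 0, 0, -0.112]]
```

Emit:
{"api": "move_arm", "payload": {
  "steps": [
    [3.5,0,0,-2.5,0,0,0],
    [4,0.01,0,-4,0,0,0],
    [8.7,0,0,-4.1,0,0,0],
    [8.7,0,0,-4.1,0,0,0],
    [8.7,0.76,-2.77,-0.45,0,0,-0.112]
  ]
}}

```text
time_s: 34.82
tool_pos: [0.4532, -0.3539, 0.2139]
tool_rot: [179.1, -0.5, 16.1]
force: [0.4, -1.4, 0.5]
grip_width: 0.0525
```

Emit:
{"api": "move_arm", "payload": {
  "steps": [
    [8.7,1.06,-2.66,-0.46,0,0,-0.112],
    [8.7,1.35,-2.53,-0.45,0,0,-0.112],
    [8.7,1.62,-2.36,-0.46,0,0,-0.112],
    [8.7,1.88,-2.16,-0.45,0,0,-0.112],
    [8.7,2.11,-1.94,-0.46,0,0,-0.112]
  ]
}}

```text
time_s: 35.23
tool_pos: [0.4657, -0.2016, 0.2291]
tool_rot: [179.7, -0.1, 48.9]
force: [0.6, -0.1, 0.0]
grip_width: 0.0835
```

Emit:
{"api": "move_arm", "payload": {
  "steps": [
    [8.7,2.32,-1.7,-0.45,0,0,-0.112],
    [8.7,2.49,-1.42,-0.46,0,0,-0.112],
    [8.7,2.63,-1.14,-0.45,0,0,-0.112],
    [8.7,2.74,-0.83,-0.45,0,0,-0.112],
    [8.7,2.82,-0.53,-0.46,0,0,-0.112]
  ]
}}

```text
time_s: 35.65
tool_pos: [0.4786, -0.0587, 0.2515]
tool_rot: [179.8, 0.0, 81.0]
force: [1.0, 0.3, -0.3]
grip_width: 0.087
```

Emit:
{"api": "move_arm", "payload": {
  "steps": [
    [8.7,0,0,0,0,0,0],
    [8.7,0,0,0,0,0,0],
    [8.7,0,0,0,0,0,0]
  ]
}}

```text
time_s: 35.9
tool_pos: [0.4785, -0.0608, 0.251]
tool_rot: [179.8, 0.1, 80.6]
force: [-0.4, 0.1, -0.4]
grip_width: 0.0868
```

```bash
python3 - <<'E'
from h import *
st();w=cam('wrist');cv2.imwrite('pics/w29.png',cv2.resize(w['img'][:,:,::-1],None,fx=1.5,fy=1.5,interpolation=cv2.INTER_CUBIC))
E
```

```text
t 35.9 pos [ 0.4785 -0.0608  0.251 ] rot [1.7979e+02 1.2000e-01 8.0610e+01] F [-0.4  0.1 -0.4] w 0.0868
```

```bash
python3 - <<'E'
from h import *
w=cam('wrist');crop(w,212,45,292,125,9,'w30')
E
python3 - <<'E'
from h import *
st();w=cam('wrist');W=lambda x,y:(212+x/9,45+y/9)
circ(w,[W(60,375),W(680,375),W(370,68),W(370,682)],.072)
circ(w,[W(92,375),W(648,375),W(368,105),W(370,638)],.122)
C=plan(down([.496,.034,.20],80.6),8.7,n=4)
C=plan(down([.496,.034,.122],80.6),8.7,T0=C,n=3)
E
```

```text
t 36.0 pos [ 0.4784 -0.0614  0.2509] rot [1.7981e+02 1.1000e-01 8.0520e+01] F [-1.6 -0.   0.4] w 0.0869
circle [0.4964 0.0346] r 0.0363 res [-0.0002 -0.0002  0.0002  0.0002]
circle [0.4954 0.0313] r 0.0269 res [ 0.0003  0.0003 -0.0003 -0.0003]
[[8.7, 2.43, 0.04, 1.27, 0.001, 0, 0], [8.7, 2.42, 0.03, 1.26, 0.001, 0.001, -0.001], [8.7, 2.43, 0.05, 1.27, 0, 0, 0], [8.7, 2.42, 0.04, 1.27, 0.001, 0.001, 0]]
[[8.7, 0, 0, 2.6, 0, 0, 0], [8.7, 0, 0, 2.6, 0, 0, 0], [8.7, 0, 0, 2.6, 0, 0, 0]]
```

Emit:
{"api": "move_arm", "payload": {
  "steps": [
    [8.7,2.43,0.04,1.27,0.001,0,0],
    [8.7,2.42,0.03,1.26,0.001,0.001,0],
    [8.7,2.43,0.05,1.27,0,0,0],
    [8.7,2.42,0.04,1.27,0.001,0.001,0],
    [8.7,0,0,1.3,0,0,0]
  ]
}}

```text
time_s: 36.47
tool_pos: [0.4965, 0.0401, 0.1864]
tool_rot: [180.0, -0.1, 81.0]
force: [-0.2, 0.3, 0.7]
grip_width: 0.0873
```

Emit:
{"api": "move_arm", "payload": {
  "steps": [
    [8.7,0,0,2.2,0,0,0],
    [8.7,0,0,2.2,0,0,0],
    [8.7,0,0,2,0,0,0],
    [8.7,0,0,0,0,0,0],
    [8.7,0,0,0,0,0,0]
  ]
}}

```text
time_s: 36.88
tool_pos: [0.4954, 0.0344, 0.1226]
tool_rot: [-179.9, 0.1, 80.6]
force: [-0.2, 0.4, 0.4]
grip_width: 0.0868
```

```bash
python3 - <<'E'
from h import *
st();w=cam('wrist');cv2.imwrite('pics/w31.png',cv2.resize(w['img'][:,:,::-1],None,fx=1.5,fy=1.5,interpolation=cv2.INTER_CUBIC))
C=plan(down([.496,.034,.122],80.6),8.7,n=1)
E
```

```text
t 36.88 pos [0.4954 0.0344 0.1226] rot [-1.7992e+02  8.0000e-02  8.0590e+01] F [-0.2  0.4  0.4] w 0.0868
[[8.7, -0.09, -0.03, 0.17, 0.001, 0, 0]]
```

Emit:
{"api": "move_arm", "payload": {
  "steps": [
    [7,0,0,0,0,0,0],
    [5,0,0,0,0,0,0],
    [4.6,0,0,0,0,0,0],
    [4.6,0,0,0,0,0,0],
    [4.6,0,0,0,0,0,0]
  ],
  "force": 30
}}

```text
time_s: 37.35
tool_pos: [0.4963, 0.0357, 0.1236]
tool_rot: [179.9, -0.1, 80.7]
force: [-0.3, -0.1, 0.2]
grip_width: 0.0614
```

Emit:
{"api": "move_arm", "payload": {
  "steps": [
    [4.6,0,0,0,0,0,0],
    [4.6,0,0,0,0,0,0]
  ]
}}

```text
time_s: 37.52
tool_pos: [0.4962, 0.0358, 0.1233]
tool_rot: [179.9, -0.0, 80.7]
force: [0.4, 0.4, 1.6]
grip_width: 0.053
```

```bash
python3 - <<'E'
from h import *
st();d=cam('side');crop(d,195,110,275,220,6,'d32');s=cam('scene');crop(s,270,170,380,250,7,'s32')
E
```

```text
t 37.52 pos [0.4962 0.0358 0.1233] rot [ 1.7994e+02 -4.0000e-02  8.0730e+01] F [0.4 0.4 1.6] w 0.053
```

```bash
python3 - <<'E'
from h import *
C=plan(down([.515,.07,.26],80.6),4.6,n=5)
E
```

```text
[[4.6, 0.74, 0.26, -2.73, 0, 0, 0], [4.6, 0.74, 0.26, -2.74, 0, 0, 0.001], [4.6, 0.74, 0.27, -2.73, 0.001, 0, 0], [4.6, 0.73, 0.26, -2.73, 0, 0, 0.001], [4.6, 0.74, 0.25, -2.73, 0, -0.001, 0]]
```

Emit:
{"api": "move_arm", "payload": {
  "steps": [
    [4.6,0,0,-1.5,0,0,0],
    [4.6,0.4,0.2,-2.73,0,0,0],
    [4.6,0.9,0.3,-3.5,0,0,0],
    [4.6,0.9,0.3,-3.5,0,0,0],
    [4.6,0.9,0.3,-2,0,0,0]
  ]
}}

```text
time_s: 38.03
tool_pos: [0.5125, 0.0646, 0.2583]
tool_rot: [179.9, -0.1, 80.7]
force: [0.4, -0.2, -4.5]
grip_width: 0.0529
```

Emit:
{"api": "move_arm", "payload": {
  "steps": [
    [4.6,0.5,0.2,-0.5,0,0,0],
    [4.6,0,0,0,0,0,0],
    [4.6,0,0,0,0,0,0],
    [4.6,0,0,0,0,0,0]
  ]
}}

```text
time_s: 38.37
tool_pos: [0.5129, 0.068, 0.2578]
tool_rot: [-179.8, 0.1, 80.7]
force: [-0.4, -0.2, -4.2]
grip_width: 0.053
```

```bash
python3 - <<'E'
from h import *
st();w=cam('wrist');crop(w,60,0,512,300,2,'w33a');crop(w,200,0,400,150,4,'w33')
E
```

```text
t 38.37 pos [0.5129 0.068  0.2578] rot [-1.7978e+02  1.5000e-01  8.0680e+01] F [-0.4 -0.2 -4.2] w 0.053
```

```bash
python3 - <<'E'
from h import *
w=cam('wrist');W=lambda x,y:(200+x/4,y/4)
A=plane(w,*W(161,392),.085);B=plane(w,*W(576,402),.085)
I=plane(w,*W(540,352),.085)  # inner corner (+45,-103)
F=plane(w,*W(570,60),.085) # along outer +x wall
F1=plane(w,*W(172,250),.010); F2=plane(w,*W(172,100),.010)
print(A,B,np.linalg.norm(A-B)); d=B-A;print('x-axis yaw',np.degrees(np.arctan2(d[1],d[0])))
d=F-B;print('y-axis from wall',np.degrees(np.arctan2(d[1],d[0]))-90);d=F2-F1;print(np.degrees(np.arctan2(d[1],d[0]))-90)
yaw=np.radians(-9.6)
for y in (-9,-9.6,-10.2):
    c,s=np.cos(np.radians(y)),np.sin(np.radians(y));Rm=np.array([[c,-s],[s,c]])
    print(y,[ (P[:2]-Rm@q).round(4) for P,q in ((A,[-.055,-.115]),(B,[.055,-.115]),(I,[.045,-.103]))], 'place',((A[:2]+B[:2])/2+Rm@[-.005,.063]).round(4))
E
```

```text
[0.5145102  0.15396301 0.085     ] [0.62239236 0.13662839 0.085     ] 0.10926595421824224
x-axis yaw -9.128322742278186
y-axis from wall -8.769694387421609
-9.282744264123693
-9 [array([0.5868, 0.2589]), array([0.5861, 0.2588]), array([0.586 , 0.2597])] place [0.5734 0.2083]
-9.6 [array([0.5879, 0.2582]), array([0.5873, 0.2592]), array([0.5872, 0.26  ])] place [0.574  0.2082]
-10.2 [array([0.589 , 0.2574]), array([0.5886, 0.2596]), array([0.5883, 0.2602])] place [0.5747 0.2082]
```

```bash
python3 - <<'E'
from h import *
C=plan(down([.5735,.2095,.255],80.9),4.6,n=6)
E
```

```text
[[4.6, 2.49, 0.61, 0.05, 0, 0, -0.001], [4.6, 2.49, 0.61, 0.05, -0.001, 0.001, 0], [4.6, 2.49, 0.61, 0.05, 0, 0, -0.001], [4.6, 2.48, 0.61, 0.06, -0.001, 0, -0.001], [4.6, 2.49, 0.61, 0.05, 0, 0, -0.001]]
[[4.6, 2.49, 0.62, 0.06, -0.001, 0.001, 0]]
```

Emit:
{"api": "move_arm", "payload": {
  "steps": [
    [4.6,1.5,0.4,0.05,0,0,-0.001],
    [4.6,2.6,0.61,0.05,-0.001,0.001,0],
    [4.6,3.2,0.8,0.05,0,0,-0.001],
    [4.6,3.2,0.8,0.06,-0.001,0,-0.001],
    [4.6,2.6,0.61,0.05,0,0,-0.001]
  ]
}}

```text
time_s: 38.88
tool_pos: [0.5675, 0.1963, 0.2568]
tool_rot: [179.9, -0.1, 81.0]
force: [-0.2, 0.2, -4.6]
grip_width: 0.0531
```

Emit:
{"api": "move_arm", "payload": {
  "steps": [
    [4.6,1.83,0.45,0.06,0,0,0],
    [4.6,0,0,0,0,0,0],
    [4.6,0,0,0,0,0,0],
    [4.6,0,0,0,0,0,0]
  ]
}}

```text
time_s: 39.22
tool_pos: [0.5744, 0.2096, 0.2564]
tool_rot: [179.9, 0.1, 80.9]
force: [-0.8, -0.7, -3.7]
grip_width: 0.053
```

```bash
python3 - <<'E'
from h import *
st();w=cam('wrist');crop(w,60,0,512,300,2,'w34a');s=cam('scene');crop(s,250,110,400,250,5,'s34')
C=plan(down([.5735,.2095,.142],80.9),4.6,n=5)
E
```

```text
t 39.22 pos [0.5744 0.2096 0.2564] rot [1.7992e+02 5.0000e-02 8.0900e+01] F [-0.8 -0.7 -3.7] w 0.053
[[4.6, 0.01, -0.03, 2.3, 0, 0, 0], [4.6, 0, -0.03, 2.31, 0.001, 0, -0.001], [4.6, 0.01, -0.02, 2.3, 0, 0, 0], [4.6, 0, -0.03, 2.31, 0.001, 0, 0], [4.6, 0.01, -0.02, 2.3, 0, -0.001, 0]]
```

Emit:
{"api": "move_arm", "payload": {
  "steps": [
    [4.6,0,-0.03,2.3,0,0,0],
    [4.6,0,-0.03,2.31,0.001,0,0],
    [4.6,0,-0.02,2.3,0,0,0],
    [4.6,0,-0.03,2.31,0.001,0,0],
    [4.6,0,-0.02,1.9,0,0,0]
  ]
}}

```text
time_s: 39.73
tool_pos: [0.5729, 0.2096, 0.145]
tool_rot: [-180.0, -0.1, 80.8]
force: [0.4, 0.3, -5.7]
grip_width: 0.053
```

Emit:
{"api": "move_arm", "payload": {
  "steps": [
    [4.6,0,0,0.3,0,0,0],
    [4.6,0,0,0.2,0,0,0],
    [4.6,0,0,0.2,0,0,0],
    [4.6,0,0,0.1,0,0,0],
    [4.6,0,0,0,0,0,0]
  ]
}}

```text
time_s: 40.15
tool_pos: [0.5743, 0.211, 0.1396]
tool_rot: [179.9, -0.2, 80.9]
force: [-0.6, 0.7, -4.2]
grip_width: 0.0531
```

```bash
python3 - <<'E'
from h import *
st();s=cam('scene');crop(s,250,110,400,250,5,'s35')
E
```

```text
t 40.15 pos [0.5743 0.211  0.1396] rot [ 1.7988e+02 -1.6000e-01  8.0940e+01] F [-0.6  0.7 -4.2] w 0.0531
```

Emit:
{"api": "move_arm", "payload": {
  "steps": [
    [4.6,0,0,0.2,0,0,0],
    [4.6,0,0,0.15,0,0,0],
    [4.6,0,0,0.1,0,0,0],
    [4.6,0,0,0.1,0,0,0],
    [4.6,0,0,0,0,0,0]
  ]
}}

```text
time_s: 40.62
tool_pos: [0.5736, 0.2111, 0.1334]
tool_rot: [180.0, -0.1, 80.9]
force: [-1.8, -0.5, 2.4]
grip_width: 0.0529
```

Emit:
{"api": "move_arm", "payload": {
  "steps": [
    [4.6,0,0,0.1,0,0,0],
    [4.6,0,0,0,0,0,0],
    [4.6,0,0,0,0,0,0]
  ]
}}

```text
time_s: 40.87
tool_pos: [0.5736, 0.2111, 0.1334]
tool_rot: [180.0, -0.1, 81.0]
force: [-4.4, -0.4, 6.4]
grip_width: 0.0527
```

Contact with the floor at the expected height (0.1334). Release and rise.

Emit:
{"api": "move_arm", "payload": {
  "steps": [
    [4.6,0,0,-0.08,0,0,0],
    [7,0,0,0,0,0,0],
    [8.5,0,0,0,0,0,0],
    [8.5,0,0,0,0,0,0],
    [8.5,0,0,0,0,0,0]
  ]
}}

```text
time_s: 41.28
tool_pos: [0.5739, 0.2109, 0.1326]
tool_rot: [179.9, -0.1, 80.9]
force: [-0.0, 0.2, 0.5]
grip_width: 0.0717
```

Emit:
{"api": "move_arm", "payload": {
  "steps": [
    [8.5,0,0,0,0,0,0],
    [8.5,0,0,-1.5,0,0,0],
    [8.5,0,0,-3,0,0,0],
    [8.5,0,0,-4,0,0,0],
    [8.5,0,0,-3,0,0,0]
  ]
}}

```text
time_s: 41.7
tool_pos: [0.5739, 0.2106, 0.2499]
tool_rot: [179.9, -0.1, 80.9]
force: [0.8, 0.5, 0.1]
grip_width: 0.0853
```

```bash
python3 - <<'E'
from h import *
st();s=cam('scene');crop(s,250,110,400,250,5,'s36')
# view position above pins
C=plan(down([.5736,.211,.30],80.9),8.7,n=2)
C=plan(down([.55,.33,.27],80.9),8.7,n=4,T0=C)
E
```

```text
t 41.7 pos [0.5739 0.2106 0.2499] rot [ 1.799e+02 -1.100e-01  8.093e+01] F [0.8 0.5 0.1] w 0.0853
[[8.7, -0.03, -0.13, -2.18, 0.005, -0.004, 0], [8.7, -0.04, -0.15, -2.18, 0.005, -0.004, 0]]
[[8.7, 2.84, -1.05, 0.75, 0, 0, 0], [8.7, 2.85, -1.05, 0.75, 0, 0, 0], [8.7, 2.84, -1.05, 0.76, 0, 0, 0], [8.7, 2.84, -1.05, 0.75, 0, 0, 0]]
```

Emit:
{"api": "move_arm", "payload": {
  "steps": [
    [8.5,0,0,-1,0,0,0],
    [8.5,2.5,-1.0,0,0,0,0],
    [8.5,3.3,-1.2,0,0,0,0],
    [8.5,3.6,-1.2,0,0,0,0],
    [8.5,2.5,-1,0,0,0,0]
  ]
}}

```text
time_s: 42.17
tool_pos: [0.547, 0.3388, 0.2564]
tool_rot: [-179.9, -0.1, 81.1]
force: [0.1, 0.8, -0.3]
grip_width: 0.0851
```

Emit:
{"api": "move_arm", "payload": {
  "steps": [
    [8.5,1,-0.3,0,0,0,0],
    [8.5,0,0,0,0,0,0],
    [8.5,0,0,0,0,0,0],
    [8.5,0,0,0,0,0,0]
  ]
}}

```text
time_s: 42.5
tool_pos: [0.5483, 0.3427, 0.2574]
tool_rot: [179.9, 0.0, 80.8]
force: [0.3, 0.5, -0.1]
grip_width: 0.0852
```

```bash
python3 - <<'E'
from h import *
st();w=cam('wrist');crop(w,60,0,440,300,2,'w37a')
p=[.5435,.3955,.085];print(proj(w,p),proj(w,[.5435,.3955,.0]))
E
```

```text
t 42.5 pos [0.5483 0.3427 0.2574] rot [1.7995e+02 3.0000e-02 8.0760e+01] F [ 0.3  0.5 -0.1] w 0.0852
(np.float64(238.9277834639778), np.float64(130.70650873300107)) (np.float64(241.55664473870522), np.float64(125.9592454869168))
```

```bash
python3 - <<'E'
from h import *
w=cam('wrist');crop(w,220,110,360,190,5,'w38');st()
E
```

```text
t 42.6 pos [0.5485 0.3428 0.2579] rot [ 1.7994e+02 -4.0000e-02  8.0730e+01] F [-0.1 -0.8  0.7] w 0.0847
```

```bash
python3 - <<'E'
from h import *
w=cam('wrist');st();W=lambda x,y:(220+x/5,110+y/5)
for z in (.085,.09):print('pin',plane(w,*W(97,103),z))
A=plane(w,*W(143,163),.085);B=plane(w,*W(643,175),.085)
d=B-A;print(A,B,np.linalg.norm(d),np.degrees(np.arctan2(d[1],d[0])))
y=np.radians(-9.1);Rm=np.array([[np.cos(y),-np.sin(y)],[np.sin(y),np.cos(y)]])
print('origin',A[:2]-Rm@[-.055,.115],B[:2]-Rm@[.055,.115])
a=plane(w,*W(45,155),.078);b=plane(w,*W(162,155),.078);print(np.linalg.norm(a-b))
# combined with -y end corners earlier
A0=np.array([.5145,.1540]);d=A[:2]-A0;print('len',np.hypot(*d),'yaw',np.degrees(np.arctan2(d[1],d[0]))-90)
B0=np.array([.6224,.1366]);d=B[:2]-B0;print('len',np.hypot(*d),'yaw',np.degrees(np.arctan2(d[1],d[0]))-90)
print('pred pin',np.array([.5865,.259])+Rm@[-.064,.128])
E
```

```text
t 42.65 pos [0.5483 0.3432 0.258 ] rot [ 1.7995e+02 -6.0000e-02  8.0750e+01] F [0.  0.3 0.4] w 0.0854
pin [0.54417211 0.39577293 0.085     ]
pin [0.54442575 0.39609916 0.09      ]
[0.55152739 0.3817684  0.085     ] [0.65808151 0.36356944 0.085     ] 0.10809710061158115 -9.692337503803408
origin [0.58764697 0.25951712] [0.58558557 0.25871555]
0.024973034855065735
len 0.2307584735874612 yaw -9.233567452126877
len 0.2297570388315257 yaw -8.934256238020438
pred pin [0.54354975 0.39551108]
```

```bash
python3 - <<'E'
from h import *
C=plan(down([.685,-.16,.258],90),5,n=13)
E
```

```text
[[5, -3.65, 1.66, 0, 0, 0, -0.012], [5, -3.67, 1.62, -0.01, 0, 0, -0.013], [5, -3.69, 1.56, 0, 0, 0, -0.012], [5, -3.72, 1.53, 0, 0, 0, -0.013], [5, -3.73, 1.47, 0, 0, 0, -0.012]]
[[5, -3.74, 1.43, -0.01, 0, 0, -0.012], [5, -3.77, 1.39, 0, 0.001, -0.001, -0.013], [5, -3.78, 1.33, 0, 0, 0, -0.012], [5, -3.8, 1.3, 0, 0, 0, -0.013], [5, -3.81, 1.24, 0, 0, 0, -0.012]]
[[5, -3.83, 1.19, 0, 0, 0, -0.013], [5, -3.84, 1.15, 0, 0, 0, -0.012], [5, -3.86, 1.1, 0, 0, 0, -0.012]]
```

Emit:
{"api": "move_arm", "payload": {
  "steps": [
    [5,-3.65,1.66,0,0,0,-0.012],
    [5,-3.67,1.62,-0.01,0,0,-0.013],
    [5,-3.69,1.56,0,0,0,-0.012],
    [5,-3.72,1.53,0,0,0,-0.013],
    [5,-3.73,1.47,0,0,0,-0.012]
  ]
}}

```text
time_s: 43.07
tool_pos: [0.6009, 0.1489, 0.2581]
tool_rot: [179.9, -0.1, 84.4]
force: [-0.2, 0.2, -0.2]
grip_width: 0.0595
```

Emit:
{"api": "move_arm", "payload": {
  "steps": [
    [5,-3.74,1.43,-0.01,0,0,-0.012],
    [5,-3.77,1.39,0,0,0,-0.013],
    [5,-3.78,1.33,0,0,0,-0.012],
    [5,-3.8,1.3,0,0,0,-0.013],
    [5,-3.81,1.24,0,0,0,-0.012]
  ]
}}

```text
time_s: 43.48
tool_pos: [0.6538, -0.0444, 0.258]
tool_rot: [179.9, -0.1, 88.0]
force: [-0.0, -0.5, 0.7]
grip_width: 0.0504
```

Emit:
{"api": "move_arm", "payload": {
  "steps": [
    [5,-3.83,1.19,0,0,0,-0.013],
    [5,-3.84,1.15,0,0,0,-0.012],
    [5,-2.5,0.8,0,0,0,-0.012],
    [5,-1.36,0.3,0,0,0,0],
    [5,0,0,0,0,0,0]
  ]
}}

```text
time_s: 43.9
tool_pos: [0.6846, -0.1644, 0.2575]
tool_rot: [180.0, 0.1, 89.7]
force: [-0.7, 0.0, 0.1]
grip_width: 0.0497
```

Emit:
{"api": "move_arm", "payload": {
  "steps": [
    [5,0,0,0,0,0,0],
    [5,0,0,0,0,0,0]
  ]
}}

```text
time_s: 44.07
tool_pos: [0.6859, -0.156, 0.2574]
tool_rot: [180.0, -0.2, 90.2]
force: [0.6, 1.0, -0.1]
grip_width: 0.05
```

```bash
python3 - <<'E'
from h import *
st();w=cam('wrist');crop(w,60,0,440,300,2,'w40');print(proj(w,[.69,-.103,.120]))
E
```

```text
t 44.07 pos [ 0.6859 -0.156   0.2574] rot [ 1.7996e+02 -1.5000e-01  9.0210e+01] F [ 0.6  1.  -0.1] w 0.05
(np.float64(256.6804836209972), np.float64(132.24513768764797))
```

```bash
python3 - <<'E'
from h import *
st();w=cam('wrist');W=lambda x,y:(60+x/2,y/2)
a=plane(w,*W(391.5,221),.12);b=plane(w,*W(391.5,315),.12);print(a,b,np.linalg.norm(a-b),(a+b)/2)
e1=plane(w,*W(391.5,52),.092);e2=plane(w,*W(391,468),.092);d=e1-e2;print(e1,e2,np.linalg.norm(d),np.degrees(np.arctan2(d[1],d[0])),(e1+e2)/2)
k=plane(w,*W(392,29),.086);print('kn',k)
t=(a+b)/2
C=plan(down([t[0],t[1],.16],90.2),5,n=4)
E
```

```text
t 44.12 pos [ 0.6861 -0.1551  0.2575] rot [ 1.7995e+02 -1.6000e-01  9.0290e+01] F [ 0.1  0.5 -0.2] w 0.05
[ 0.68916067 -0.08204946  0.12      ] [ 0.68945673 -0.12577692  0.12      ] 0.043728464753462926 [ 0.6893087  -0.10391319  0.12      ]
[0.68916919 0.0060781  0.092     ] [ 0.69037467 -0.21556751  0.092     ] 0.2216488902104793 90.31161430663495 [ 0.68977193 -0.10474471  0.092     ]
kn [0.68946647 0.02088577 0.086     ]
[[5, 1.27, 0.08, 2.44, 0, -0.001, 0.001], [5, 1.27, 0.09, 2.44, 0, 0, 0], [5, 1.27, 0.08, 2.44, 0.001, -0.001, 0.001], [5, 1.27, 0.08, 2.44, 0, -0.001, 0]]
```

Emit:
{"api": "move_arm", "payload": {
  "steps": [
    [5,1.27,0.08,2.44,0,-0.001,0.001],
    [5,1.27,0.09,2.44,0,0,0],
    [5,1.27,0.08,2.44,0,-0.001,0],
    [5,1.27,0.08,2.44,0,-0.001,0],
    [5,0,0,1.6,0,0,0]
  ]
}}

```text
time_s: 44.58
tool_pos: [0.6889, -0.0992, 0.1411]
tool_rot: [-179.9, -0.1, 90.5]
force: [-0.7, 0.8, -0.8]
grip_width: 0.0502
```

Emit:
{"api": "move_arm", "payload": {
  "steps": [
    [4,0,0,1.6,0,0,0],
    [4,0,0,1.4,0,0,0],
    [4,0,0,0,0,0,0],
    [4,0,0,0,0,0,0],
    [4,0,0,0,0,0,0]
  ]
}}

```text
time_s: 45.0
tool_pos: [0.6899, -0.1064, 0.115]
tool_rot: [179.9, 0.1, 90.1]
force: [0.2, 0.4, 0.7]
grip_width: 0.0402
```

```bash
python3 - <<'E'
from h import *
st();w=cam('wrist');crop(w,60,0,440,300,2,'w41')
C=plan(down([.6895,-.1042,.112],90.3),4,n=1)
E
```

```text
t 45.0 pos [ 0.6899 -0.1064  0.115 ] rot [1.7986e+02 1.1000e-01 9.0130e+01] F [0.2 0.4 0.7] w 0.0402
[[4, 0.24, -0.06, 0.34, 0.003, 0.002, -0.003]]
```

Emit:
{"api": "move_arm", "payload": {
  "steps": [
    [4,0.24,-0.03,0.32,0.003,0.002,-0.003],
    [2,0,0,0,0,0,0],
    [0.5,0,0,0,0,0,0],
    [0.5,0,0,0,0,0,0],
    [0.5,0,0,0,0,0,0]
  ],
  "force": 50
}}

```text
time_s: 45.47
tool_pos: [0.689, -0.1041, 0.1108]
tool_rot: [-179.9, -0.0, 90.3]
force: [-0.6, -0.7, 0.1]
grip_width: 0.0212
```

Emit:
{"api": "move_arm", "payload": {
  "steps": [
    [0.5,0,0,0,0,0,0],
    [0.5,0,0,0,0,0,0],
    [0.5,0,0,0,0,0,0]
  ]
}}

```text
time_s: 45.72
tool_pos: [0.689, -0.1041, 0.1107]
tool_rot: [-179.9, -0.0, 90.3]
force: [0.0, -0.6, -1.3]
grip_width: 0.0118
```

```bash
python3 - <<'E'
from h import *
st();w=cam('wrist');crop(w,60,0,440,300,2,'w42')
E
```

```text
t 45.72 pos [ 0.689  -0.1041  0.1107] rot [-1.7987e+02 -1.0000e-02  9.0290e+01] F [ 0.  -0.6 -1.3] w 0.0118
```

```bash
python3 - <<'E'
from h import *
w=cam('wrist');W=lambda x,y:(60+x/2,y/2)
k=plane(w,*W(384,33),.086);print('kn top center',k)
T=cur();print('in tool',(np.linalg.inv(T)@np.append(k,1)).round(4))
s=cam('scene');d=cam('side')
D2=lambda x,y:(195+x/4,110+y/4)
S2=lambda x,y:(225+x/5,145+y/5)
print('glue cap',tri(s,S2(182,390),d,D2(454,110)))
E
```

```text
kn top center [0.68807338 0.02183657 0.086     ]
in tool [ 1.259e-01 -2.000e-04  2.470e-02  1.000e+00]
glue cap (array([0.77486687, 0.11600872, 0.15795749]), np.float64(0.0027488593809671044))
```

Emit:
{"api": "move_arm", "payload": {
  "steps": [
    [0.5,0,0,-1,0,0,0],
    [0.5,0,0,-2,0,0,0],
    [0.5,0,0,-3,0,0,0],
    [0.5,0,0,-3,0,0,0],
    [0.5,0,0,-2.5,0,0,0]
  ]
}}

```text
time_s: 46.33
tool_pos: [0.689, -0.1041, 0.2278]
tool_rot: [-179.9, -0.0, 90.3]
force: [1.1, 0.2, -3.6]
grip_width: 0.0114
```

Emit:
{"api": "move_arm", "payload": {
  "steps": [
    [0.5,0,0,-1,0,0,0],
    [0.5,0,0,0,0,0,0],
    [0.5,0,0,0,0,0,0]
  ]
}}

```text
time_s: 46.58
tool_pos: [0.6888, -0.1039, 0.2349]
tool_rot: [-179.8, -0.0, 90.3]
force: [-0.6, -0.4, -3.8]
grip_width: 0.0113
```

```bash
python3 - <<'E'
from h import *
st();w=cam('wrist');crop(w,60,0,440,300,2,'w43');s=cam('scene');crop(s,150,130,380,270,3,'s43')
C=plan(down([.47,-.02,.236],85),.5,n=8)
C=plan(down([.474,.277,.236],80.9),.5,n=9,T0=C)
E
```

```text
t 46.58 pos [ 0.6888 -0.1039  0.2349] rot [-1.7982e+02 -4.0000e-02  9.0280e+01] F [-0.6 -0.4 -3.8] w 0.0113
[[0.5, 1.06, -2.72, -0.02, -0.001, 0, 0.012], [0.5, 1.02, -2.73, -0.02, -0.001, 0, 0.011], [0.5, 1, -2.75, -0.02, 0, 0, 0.012], [0.5, 0.96, -2.75, -0.03, -0.001, 0, 0.011], [0.5, 0.93, -2.77, -0.03, -0.001, 0, 0.012]]
[[0.5, 0.9, -2.78, -0.03, -0.001, 0, 0.011], [0.5, 0.87, -2.78, -0.03, -0.001, -0.001, 0.012], [0.5, 0.83, -2.8, -0.04, 0, 0, 0.011]]
[[0.5, 3.29, -0.24, 0, 0, 0, 0.008], [0.5, 3.29, -0.27, 0, 0, 0, 0.008], [0.5, 3.29, -0.3, 0, 0, 0, 0.008], [0.5, 3.28, -0.32, 0, 0, 0, 0.008], [0.5, 3.29, -0.34, 0, 0, 0, 0.008]]
[[0.5, 3.27, -0.38, 0, 0, 0, 0.008], [0.5, 3.28, -0.4, 0, 0, 0, 0.008], [0.5, 3.27, -0.42, 0, 0, 0, 0.008], [0.5, 3.27, -0.46, -0.01, 0, 0, 0.008]]
```

Emit:
{"api": "move_arm", "payload": {
  "steps": [
    [0.5,0.6,-1.5,0,0,0,0.012],
    [0.5,1.02,-2.73,0,0,0,0.011],
    [0.5,1.2,-3.3,0,0,0,0.012],
    [0.5,1.2,-3.3,0,0,0,0.011],
    [0.5,1.1,-3.2,0,0,0,0.012]
  ]
}}

```text
time_s: 47.1
tool_pos: [0.5472, -0.0491, 0.2333]
tool_rot: [-179.6, 0.1, 87.0]
force: [-0.0, -0.1, -0.7]
grip_width: 0.0114
```

Emit:
{"api": "move_arm", "payload": {
  "steps": [
    [0.5,1.1,-3.2,0,0,0,0.011],
    [0.5,1.2,-3,0,0,0,0.012],
    [0.5,2.2,-1.6,0,0,0,0.011],
    [0.5,3.1,-0.4,0,0,0,0.008],
    [0.5,3.29,-0.27,0,0,0,0.008]
  ]
}}

```text
time_s: 47.52
tool_pos: [0.4721, 0.0644, 0.2349]
tool_rot: [-179.7, -0.0, 84.0]
force: [1.3, 0.0, -2.2]
grip_width: 0.0113
```

```bash
python3 - <<'E'
from h import *
st()
C=plan(down([.474,.277,.236],80.9),.5,n=8)
E
```

```text
t 47.52 pos [0.4721 0.0644 0.2349] rot [-1.7973e+02 -4.0000e-02  8.4000e+01] F [ 1.3  0.  -2.2] w 0.0113
[[0.5, 2.65, -0.25, -0.01, -0.001, 0, 0.007], [0.5, 2.64, -0.28, -0.01, 0, 0, 0.007], [0.5, 2.64, -0.29, -0.01, -0.001, 0, 0.006], [0.5, 2.64, -0.31, -0.01, 0, 0, 0.007], [0.5, 2.64, -0.32, -0.02, -0.001, 0, 0.007]]
[[0.5, 2.63, -0.35, -0.01, -0.001, 0, 0.007], [0.5, 2.64, -0.36, -0.01, 0, -0.001, 0.006], [0.5, 2.63, -0.38, -0.01, -0.001, 0, 0.007]]
```

Emit:
{"api": "move_arm", "payload": {
  "steps": [
    [0.5,2.65,-0.25,0,0,0,0.007],
    [0.5,2.64,-0.28,0,0,0,0.007],
    [0.5,2.64,-0.29,0,0,0,0.006],
    [0.5,2.64,-0.31,0,0,0,0.007],
    [0.5,2.64,-0.32,0,0,0,0.007]
  ]
}}

```text
time_s: 47.93
tool_pos: [0.474, 0.1979, 0.2342]
tool_rot: [-179.7, 0.1, 82.1]
force: [0.3, -0.2, -1.9]
grip_width: 0.0114
```

Emit:
{"api": "move_arm", "payload": {
  "steps": [
    [0.5,2.4,-0.3,0,0,0,0.007],
    [0.5,1.5,-0.3,0,0,0,0.006],
    [0.5,0.7,-0.2,0,0,0,0.007],
    [0.5,0,0,0,0,0,0],
    [0.5,0,0,0,0,0,0]
  ]
}}

```text
time_s: 48.35
tool_pos: [0.4734, 0.2425, 0.2351]
tool_rot: [-179.8, 0.1, 81.0]
force: [-0.4, -1.8, -2.4]
grip_width: 0.012
```

```bash
python3 - <<'E'
from h import *
st();w=cam('wrist');crop(w,60,0,440,300,2,'w44')
E
```

```text
t 48.35 pos [0.4734 0.2425 0.2351] rot [-1.798e+02  1.500e-01  8.100e+01] F [-0.4 -1.8 -2.4] w 0.012
```

```bash
python3 - <<'E'
from h import *
w=cam('wrist');st();crop(w,270,0,330,60,12,'w45')
W=lambda x,y:(60+x/2,y/2)
import copy
w1=copy.copy(w);w1['c2w']=pose([.5483,.3432,.258],[179.95,-.06,80.75])@w['mount']
print('tri upper',tri(w,W(481,43),w1,(239.4,130.6)))
E
```

```text
t 48.45 pos [0.4741 0.2417 0.2357] rot [-1.7984e+02  8.0000e-02  8.0880e+01] F [-0.  -0.2 -2.9] w 0.0118
tri upper (array([0.54468615, 0.39555495, 0.08352583]), np.float64(0.0019707986611529234))
```

```bash
python3 - <<'E'
from h import *
from scipy.optimize import least_squares
w=cam('wrist');st();W=lambda x,y:(270+x/12,y/12)
# bracket tops: 26x24, bracket's -x,-y corner & -x,+y corner; upper & lower 62 apart
obs={'uBL':(W(192,412),0),'lBL':(W(128,563),-.062)}
def f(p):
    r=[]
    for k,(px,dz) in obs.items(): r+=list(np.array(proj(w,[p[0],p[1],p[2]+dz]))-px)
    return r
s=least_squares(f,[.53,.385,.078]);print('upper BL corner',s.x,np.abs(s.fun).max())
obs={'uTL':(W(195,160),0),'lTL':(W(130,345),-.062)}
s=least_squares(f,[.53,.385,.078]);print('upper TL corner',s.x,np.abs(s.fun).max())
for z in (.074,.076,.078,.08):
    c=[plane(w,*W(*q),z) for q in ((195,160),(495,178),(490,420),(193,412))]
    print(z,np.mean(c,0).round(4),[round(np.linalg.norm(c[i]-c[(i+1)%4]),4) for i in range(4)],'foot',plane(w,*W(343,272),z).round(4),'tip',plane(w,*W(358,240),z+.012).round(4))
E
```

```text
t 48.5 pos [0.4742 0.2419 0.236 ] rot [-1.7986e+02  4.0000e-02  8.0870e+01] F [-0.8 -0.5 -3.4] w 0.0117
upper BL corner [0.53050734 0.38420449 0.07848791] 0.25440085695873904
upper TL corner [0.53537851 0.40820733 0.07319379] 0.12579345151493726
0.074 [0.5456 0.3948 0.074 ] [np.float64(0.0255), np.float64(0.0223), np.float64(0.025), np.float64(0.023)] foot [0.5458 0.3965 0.074 ] tip [0.5451 0.3959 0.086 ]
0.076 [0.5452 0.3943 0.076 ] [np.float64(0.0253), np.float64(0.0221), np.float64(0.0249), np.float64(0.0228)] foot [0.5454 0.396  0.076 ] tip [0.5447 0.3953 0.088 ]
0.078 [0.5448 0.3938 0.078 ] [np.float64(0.0251), np.float64(0.022), np.float64(0.0247), np.float64(0.0227)] foot [0.545  0.3954 0.078 ] tip [0.5442 0.3948 0.09  ]
0.08 [0.5444 0.3932 0.08  ] [np.float64(0.0249), np.float64(0.0218), np.float64(0.0245), np.float64(0.0225)] foot [0.5446 0.3949 0.08  ] tip [0.5438 0.3942 0.092 ]
```

```bash
python3 - <<'E'
from h import *
st()
C=plan(down([.4868,.2751,.236],80.9),.5,n=3)
C=plan(down([.4868,.2751,.1397],80.9),.5,n=5,T0=C)
E
```

```text
t 48.5 pos [0.4742 0.2419 0.236 ] rot [-1.7986e+02  4.0000e-02  8.0870e+01] F [-0.8 -0.5 -3.4] w 0.0117
[[0.5, 1.16, 0.24, 0, -0.001, 0, 0], [0.5, 1.16, 0.24, 0, -0.001, 0, 0], [0.5, 1.16, 0.24, 0, 0, 0.001, -0.001]]
[[0.5, 0, 0, 1.93, 0, 0, 0], [0.5, 0, 0, 1.92, 0, 0, 0], [0.5, 0, 0, 1.93, 0, 0, 0], [0.5, 0, 0, 1.92, 0, 0, 0], [0.5, 0, 0, 1.93, 0, 0, 0]]
```

Emit:
{"api": "move_arm", "payload": {
  "steps": [
    [0.5,1.16,0.24,0,0,0,0],
    [0.5,1.16,0.24,0,0,0,0],
    [0.5,1.16,0.24,0,0,0,0],
    [0.5,0,0,1.2,0,0,0],
    [0.5,0,0,1.9,0,0,0]
  ]
}}

```text
time_s: 48.92
tool_pos: [0.4876, 0.2791, 0.2059]
tool_rot: [180.0, -0.1, 81.1]
force: [0.3, -0.1, -2.5]
grip_width: 0.012
```

Emit:
{"api": "move_arm", "payload": {
  "steps": [
    [0.5,0,0,2,0,0,0],
    [0.5,0,0,2,0,0,0],
    [0.5,0,0,1.5,0,0,0],
    [0.5,0,0,0,0,0,0],
    [0.5,0,0,0,0,0,0]
  ]
}}

```text
time_s: 49.33
tool_pos: [0.4855, 0.2766, 0.1488]
tool_rot: [-179.8, 0.1, 81.0]
force: [0.4, 0.8, -2.2]
grip_width: 0.0118
```

```bash
python3 - <<'E'
from h import *
st();w=cam('wrist');crop(w,180,0,380,150,4,'w46')
s=cam('scene');crop(s,270,130,410,250,5,'s46');d=cam('side');crop(d,130,80,290,220,5,'d46')
E
```

```text
t 49.33 pos [0.4855 0.2766 0.1488] rot [-1.7976e+02  1.5000e-01  8.1020e+01] F [ 0.4  0.8 -2.2] w 0.0118
```

```bash
python3 - <<'E'
from h import *
w=cam('wrist');st();W=lambda x,y:(180+x/4,y/4);Ti=np.linalg.inv(cur())
for z in (.085,.088,.091):
    p=plane(w,*W(530,131),z);print('pin',p.round(4),(Ti@np.append(p,1)).round(4))
p=plane(w,*W(522,143),.076);print('foot',p.round(4),(Ti@np.append(p,1)).round(4))
# knuckle ring top face z
zt=cur()[2,3]-.0047-.020
print(zt)
k=[plane(w,*W(*q),zt) for q in ((219,65),(357,65))];print(np.linalg.norm(k[0]-k[1]))
kk=plane(w,*W(288,66),zt);print('kn',kk.round(4),(Ti@np.append(kk,1)).round(4))
E
```

```text
t 49.53 pos [0.487  0.2775 0.1514] rot [-1.7996e+02 -9.0000e-02  8.1010e+01] F [ 0.4 -0.5 -2.9] w 0.0116
pin [0.5478 0.3983 0.085 ] [0.1288 0.0412 0.0666 1.    ]
pin [0.5471 0.3976 0.088 ] [0.128  0.0406 0.0636 1.    ]
pin [0.5464 0.3969 0.091 ] [0.1272 0.04   0.0606 1.    ]
foot [0.5482 0.3983 0.076 ] [0.1288 0.0416 0.0756 1.    ]
0.1267321516250517
0.018563128002635595
kn [0.5066 0.4019 0.1267] [ 1.259e-01 -1.000e-04  2.490e-02  1.000e+00]
```

Emit:
{"api": "move_arm", "payload": {
  "steps": [
    [0.5,0,0,0.6,0,0,0],
    [0.5,0,0,0.55,0,0,0],
    [0.5,0,0.7,0,0,0,0],
    [0.5,0,1,0,0,0,0],
    [0.5,0,1,0,0,0,0]
  ]
}}

```text
time_s: 49.95
tool_pos: [0.514, 0.2726, 0.1387]
tool_rot: [-179.9, -0.0, 81.0]
force: [0.6, 0.6, -3.1]
grip_width: 0.0118
```

Emit:
{"api": "move_arm", "payload": {
  "steps": [
    [0.5,0,0.3,0,0,0,0],
    [0.5,0,0,0,0,0,0],
    [0.5,0,0,0,0,0,0],
    [0.5,0,0,0,0,0,0],
    [0.5,0,0,0,0,0,0]
  ]
}}

```text
time_s: 50.37
tool_pos: [0.5154, 0.2725, 0.1385]
tool_rot: [-179.8, 0.0, 81.0]
force: [0.5, 0.5, -2.0]
grip_width: 0.0118
```

```bash
python3 - <<'E'
from h import *
st();w=cam('wrist');crop(w,200,0,320,90,6,'w47');np.save('w47pose.npy',w['c2w']);st()
E
```

```text
t 50.37 pos [0.5154 0.2725 0.1385] rot [-1.7984e+02  1.0000e-02  8.1030e+01] F [ 0.5  0.5 -2. ] w 0.0118
t 50.42 pos [0.5154 0.2725 0.1386] rot [-179.85   -0.     81.04] F [ 0.1 -0.  -2.7] w 0.0115
```

```bash
python3 - <<'E'
from h import *
w=cam('wrist');st();W=lambda x,y:(200+x/6,y/6)
T=cur();w['c2w']=T@w['mount'];Ti=np.linalg.inv(T)
zt=T[2,3]-.0247
kk=plane(w,*W(312,97),zt);print('kn',(Ti@np.append(kk,1)).round(4))
for z in (.085,.088,.091):
    p=plane(w,*W(418,168),z);print('pin',p.round(4),(Ti@np.append(p,1)).round(4))
# predicted projection of coaxial pin tip when at tool (kx, ky)
for kx in (.1259,.128):
  for z in (.085,.088,.091):
    q=(T@[kx,-.0001,T[2,3]-z,1])[:3];u=proj(w,q);print(kx,z,'aligned tip px in crop',((u[0]-200)*6).round(0),(u[1]*6).round(0))
E
```

```text
t 50.47 pos [0.5155 0.2725 0.1386] rot [-179.85    0.     81.04] F [ 0.8 -0.2 -2.1] w 0.0115
kn [ 1.261e-01 -1.000e-04  2.470e-02  1.000e+00]
pin [0.5461 0.3965 0.085 ] [0.1273 0.0111 0.0536 1.    ]
pin [0.5458 0.3957 0.088 ] [0.1264 0.0109 0.0506 1.    ]
pin [0.5455 0.3949 0.091 ] [0.1256 0.0107 0.0476 1.    ]
0.1259 0.085 aligned tip px in crop 312.0 179.0
0.1259 0.088 aligned tip px in crop 312.0 172.0
0.1259 0.091 aligned tip px in crop 312.0 164.0
0.128 0.085 aligned tip px in crop 312.0 161.0
0.128 0.088 aligned tip px in crop 312.0 153.0
0.128 0.091 aligned tip px in crop 312.0 145.0
```

Emit:
{"api": "move_arm", "payload": {
  "steps": [
    [0.5,0.02,0.4,0,0,0,0],
    [0.5,0,0.45,0,0,0,0],
    [0.5,0,0.24,0,0,0,0],
    [0.5,0,0,0,0,0,0],
    [0.5,0,0,0,0,0,0]
  ]
}}

```text
time_s: 50.88
tool_pos: [0.5267, 0.2708, 0.1384]
tool_rot: [-179.8, 0.0, 81.0]
force: [-0.9, 0.4, -3.1]
grip_width: 0.0118
```

Emit:
{"api": "move_arm", "payload": {
  "steps": [
    [0.5,0,0,0,0,0,0],
    [0.5,0,0,0,0,0,0]
  ]
}}

```text
time_s: 51.05
tool_pos: [0.5265, 0.2708, 0.1385]
tool_rot: [-179.9, 0.0, 81.0]
force: [-0.8, 0.1, -3.1]
grip_width: 0.0114
```

```bash
python3 - <<'E'
from h import *
st();w=cam('wrist');crop(w,200,0,320,90,6,'w48')
d=cam('side');crop(d,170,90,230,150,10,'d48');s=cam('scene');crop(s,330,170,390,230,10,'s48')
E
```

```text
t 51.05 pos [0.5265 0.2708 0.1385] rot [-1.7986e+02  1.0000e-02  8.1010e+01] F [-0.8  0.1 -3.1] w 0.0114
```

Emit:
{"api": "move_arm", "payload": {
  "steps": [
    [0.5,0.04,-0.14,0,0,0,0],
    [0.5,0,0,0.4,0,0,0],
    [0.5,0,0,0.4,0,0,0],
    [0.5,0,0,0,0,0,0],
    [0.5,0,0,0,0,0,0]
  ]
}}

```text
time_s: 51.62
tool_pos: [0.525, 0.2712, 0.13]
tool_rot: [-179.8, 0.1, 81.0]
force: [0.0, 0.2, -2.8]
grip_width: 0.0115
```

Emit:
{"api": "move_arm", "payload": {
  "steps": [
    [0.5,0,0,0,0,0,0],
    [0.5,0,0,0,0,0,0],
    [0.5,0,0,0,0,0,0]
  ]
}}

```text
time_s: 51.87
tool_pos: [0.5254, 0.2714, 0.1307]
tool_rot: [-179.9, -0.0, 81.0]
force: [-0.0, -0.3, -2.1]
grip_width: 0.0113
```

```bash
python3 - <<'E'
from h import *
st();w=cam('wrist');crop(w,215,0,295,60,9,'w49')
E
```

```text
t 51.87 pos [0.5254 0.2714 0.1307] rot [-179.88   -0.     81.  ] F [-0.  -0.3 -2.1] w 0.0113
```

```bash
python3 - <<'E'
from h import *
w=cam('wrist');T=cur();w['c2w']=T@w['mount'];st()
for kx in (.1261,.128):
  for tz in (.0247,.0387):
    u=proj(w,(T@[kx,0,tz,1])[:3]);print(kx,tz,((u[0]-215)*9).round(0),(u[1]*9).round(0))
  for z in (.085,.088,.091):
    u=proj(w,(T@[kx,0,T[2,3]-z,1])[:3]);print(kx,z,((u[0]-215)*9).round(0),(u[1]*9).round(0))
E
```

```text
t 51.97 pos [0.5254 0.2714 0.1307] rot [-179.88    0.     81.01] F [-0.4 -0.7 -2.4] w 0.0119
0.1261 0.0247 335.0 145.0
0.1261 0.0387 334.0 208.0
0.1261 0.085 334.0 236.0
0.1261 0.088 334.0 224.0
0.1261 0.091 334.0 212.0
0.128 0.0247 335.0 117.0
0.128 0.0387 334.0 181.0
0.128 0.085 334.0 210.0
0.128 0.088 334.0 198.0
0.128 0.091 334.0 186.0
```

Emit:
{"api": "move_arm", "payload": {
  "steps": [
    [0.5,0,-0.04,0,0,0,0],
    [0.5,0,0,0.3,0,0,0],
    [0.5,0,0,0.3,0,0,0],
    [0.5,0,0,0,0,0,0],
    [0.5,0,0,0,0,0,0]
  ]
}}

```text
time_s: 52.38
tool_pos: [0.5246, 0.2713, 0.1241]
tool_rot: [-179.8, 0.0, 81.0]
force: [-0.3, 0.5, -3.3]
grip_width: 0.012
```

Emit:
{"api": "move_arm", "payload": {
  "steps": [
    [0.5,0,0,0.2,0,0,0],
    [0.5,0,0,0,0,0,0],
    [0.5,0,0,0,0,0,0]
  ]
}}

```text
time_s: 52.63
tool_pos: [0.5248, 0.2714, 0.1224]
tool_rot: [-179.9, 0.0, 81.0]
force: [0.5, -0.9, -2.8]
grip_width: 0.0116
```

```bash
python3 - <<'E'
from h import *
st();w=cam('wrist');crop(w,215,0,295,60,9,'w50')
E
```

```text
t 52.63 pos [0.5248 0.2714 0.1224] rot [-1.7985e+02  2.0000e-02  8.1000e+01] F [ 0.5 -0.9 -2.8] w 0.0116
```

Emit:
{"api": "move_arm", "payload": {
  "steps": [
    [0.5,0,0,0.2,0,0,0],
    [0.5,0,0,0.2,0,0,0],
    [0.5,0,0,0.1,0,0,0],
    [0.5,0,0,0,0,0,0],
    [0.5,0,0,0,0,0,0]
  ]
}}

```text
time_s: 53.1
tool_pos: [0.5248, 0.2714, 0.1174]
tool_rot: [-179.9, 0.0, 81.0]
force: [-0.5, 0.4, -2.6]
grip_width: 0.0119
```

Emit:
{"api": "move_arm", "payload": {
  "steps": [
    [0.5,0,0,0.1,0,0,0],
    [0.5,0,0,0.1,0,0,0],
    [0.5,0,0,0,0,0,0]
  ]
}}

```text
time_s: 53.35
tool_pos: [0.5252, 0.2712, 0.116]
tool_rot: [-179.9, -0.0, 81.0]
force: [-0.5, -1.4, 0.9]
grip_width: 0.0117
```

Emit:
{"api": "move_arm", "payload": {
  "steps": [
    [0.5,0,0,0.1,0,0,0],
    [0.5,0,0,0,0,0,0],
    [0.5,0,0,0,0,0,0]
  ]
}}

```text
time_s: 53.6
tool_pos: [0.5254, 0.2708, 0.1153]
tool_rot: [-179.9, 0.0, 81.0]
force: [-2.1, -4.1, 5.3]
grip_width: 0.0118
```

```bash
python3 - <<'E'
from h import *
st();w=cam('wrist');crop(w,180,0,320,100,5,'w51');s=cam('scene');crop(s,320,160,400,240,9,'s51');d=cam('side');crop(d,170,80,280,220,5,'d51')
E
```

```text
t 53.6 pos [0.5254 0.2708 0.1153] rot [-1.799e+02  1.000e-02  8.097e+01] F [-2.1 -4.1  5.3] w 0.0118
```

Emit:
{"api": "move_arm", "payload": {
  "steps": [
    [0.5,-0.07,0,0,0,0,0],
    [0.5,0,0,0.06,0,0,0],
    [0.5,0,0,0,0,0,0]
  ]
}}

```text
time_s: 54.0
tool_pos: [0.5254, 0.2704, 0.1147]
tool_rot: [-179.9, -0.0, 81.0]
force: [-1.6, -3.6, 6.3]
grip_width: 0.0116
```

Emit:
{"api": "move_arm", "payload": {
  "steps": [
    [0.5,-0.05,0,0.08,0,0,0],
    [0.5,0,0,0,0,0,0],
    [0.5,0,0,0,0,0,0]
  ]
}}

```text
time_s: 54.25
tool_pos: [0.5254, 0.2698, 0.114]
tool_rot: [-179.9, -0.0, 81.0]
force: [-1.5, -4.0, 6.4]
grip_width: 0.0116
```

Emit:
{"api": "move_arm", "payload": {
  "steps": [
    [0.5,-0.05,0,0.08,0,0,0],
    [0.5,0,0,0,0,0,0],
    [0.5,0,0,0,0,0,0]
  ]
}}

```text
time_s: 54.5
tool_pos: [0.5254, 0.2694, 0.1132]
tool_rot: [-179.9, -0.0, 81.0]
force: [-1.2, -3.7, 6.4]
grip_width: 0.0117
```

```bash
python3 - <<'E'
from h import *
st();w=cam('wrist');crop(w,215,0,295,60,9,'w52');s=cam('scene');crop(s,340,180,390,230,12,'s52')
E
```

```text
t 54.5 pos [0.5254 0.2694 0.1132] rot [-1.7994e+02 -2.0000e-02  8.0970e+01] F [-1.2 -3.7  6.4] w 0.0117
```

Emit:
{"api": "move_arm", "payload": {
  "steps": [
    [0.5,0,0,-0.1,0,0,0],
    [0.5,0,0,0,0,0,0],
    [1.6,0,0,0,0,0,0],
    [2.5,0,0,0,0,0,0],
    [3,0,0,0,0,0,0]
  ]
}}

```text
time_s: 55.02
tool_pos: [0.5242, 0.2705, 0.1129]
tool_rot: [-179.8, -0.0, 81.1]
force: [0.2, 0.3, 1.0]
grip_width: 0.0225
```

Emit:
{"api": "move_arm", "payload": {
  "steps": [
    [3,0,0,0,0,0,0],
    [3,0,0,0,0,0,0]
  ]
}}

```text
time_s: 55.18
tool_pos: [0.5243, 0.2701, 0.1131]
tool_rot: [-179.8, 0.0, 81.0]
force: [0.3, 0.7, 0.1]
grip_width: 0.0285
```

```bash
python3 - <<'E'
from h import *
st();w=cam('wrist');crop(w,160,0,360,290,2,'w53');s=cam('scene');crop(s,270,150,400,250,6,'s53');d=cam('side');crop(d,170,80,280,220,5,'d53')
E
```

```text
t 55.18 pos [0.5243 0.2701 0.1131] rot [-1.7985e+02  1.0000e-02  8.1030e+01] F [0.3 0.7 0.1] w 0.0285
```

Emit:
{"api": "move_arm", "payload": {
  "steps": [
    [3,0,0,-0.8,0,0,0],
    [3,0,0,-1.5,0,0,0],
    [3,0,0,-3,0,0,0],
    [3,0,0,-4,0,0,0],
    [3,0,0,-3,0,0,0]
  ]
}}

```text
time_s: 55.75
tool_pos: [0.5253, 0.2697, 0.2395]
tool_rot: [-180.0, -0.1, 81.0]
force: [1.0, 0.0, 0.9]
grip_width: 0.0304
```

Emit:
{"api": "move_arm", "payload": {
  "steps": [
    [3,-1.5,-1,-1,0,0,0],
    [3,-1.5,-1,0,0,0,0],
    [3,0,0,0,0,0,0],
    [3,0,0,0,0,0,0],
    [3,0,0,0,0,0,0]
  ]
}}

```text
time_s: 56.17
tool_pos: [0.5005, 0.2437, 0.2466]
tool_rot: [-179.9, -0.0, 81.0]
force: [0.1, -0.4, 0.2]
grip_width: 0.0301
```

```bash
python3 - <<'E'
from h import *
st();w=cam('wrist');crop(w,130,0,400,260,3,'w54');crop(w,240,20,300,80,12,'w55')
E
```

```text
t 56.17 pos [0.5005 0.2437 0.2466] rot [-1.7988e+02 -4.0000e-02  8.1020e+01] F [ 0.1 -0.4  0.2] w 0.0301
```

Emit:
{"api": "move_arm", "payload": {
  "steps": [
    [3,-3,-1,-1,0,0,0],
    [3,-4,-1,0,0,0,0],
    [3,-4,0,0,0,0,0],
    [3,-4,0,0,0,0,0],
    [3,-4,0,0,0,0,0]
  ]
}}

```text
time_s: 56.63
tool_pos: [0.4507, 0.0575, 0.2562]
tool_rot: [-179.9, 0.0, 81.1]
force: [0.8, -0.4, 0.3]
grip_width: 0.0302
```

Emit:
{"api": "move_arm", "payload": {
  "steps": [
    [3,-4,0,0,0,0,0],
    [3,-4,0,0,0,0,0],
    [3,-3,0,0,0,0,0],
    [3,0,0,0,0,0,0],
    [3,0,0,0,0,0,0]
  ]
}}

```text
time_s: 57.05
tool_pos: [0.434, -0.0512, 0.2567]
tool_rot: [-179.9, -0.0, 80.8]
force: [-0.9, 1.4, 0.0]
grip_width: 0.0301
```

```bash
python3 - <<'E'
from h import *
st();s=cam('scene');d=cam('side')
crop(d,180,80,280,200,6,'d56');crop(s,260,140,400,260,5,'s56')
cv2.imwrite('pics/s57.png',s['img'][:,:,::-1]);cv2.imwrite('pics/d57.png',d['img'][:,:,::-1])
E
```

```text
t 57.05 pos [ 0.434  -0.0512  0.2567] rot [-1.7989e+02 -4.0000e-02  8.0790e+01] F [-0.9  1.4  0. ] w 0.0301
```

```bash
python3 - <<'E'
from cell import env,viewer
import cv2
o=env.get_obs();print(o['time_s'],o['tool_pos'],o['grip_width'],o['force'])
for n in('scene','side'):
    c=viewer.read_camera(n);cv2.imwrite(f'pics/{n}_fin.png',c['img'][:,:,::-1])
E
```

```text
57.15 [ 0.43416257 -0.04870436  0.25642839] 0.030304876654339733 [-0.38441464 -0.0199359  -0.2467397 ]
```

View pics/scene_fin.png

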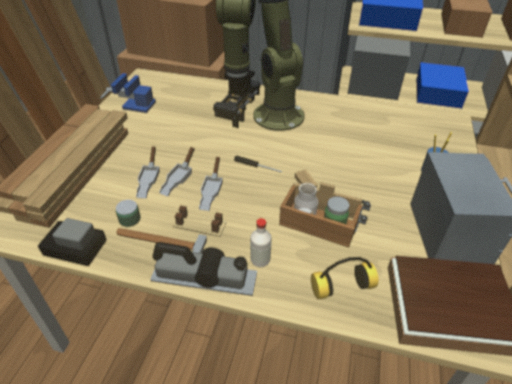

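View pics/side_fin.png

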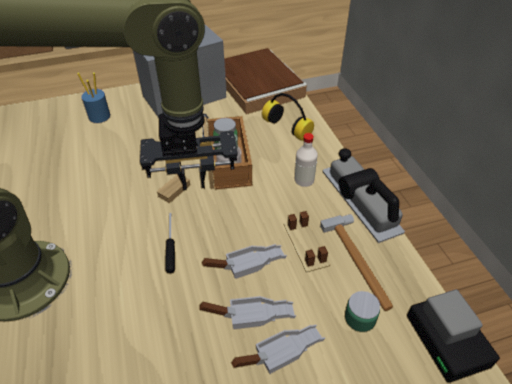

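The scene view shows the rack with both jars at about (320,205) and the knuckles at (365,210). In the side view the arm hides the gate, so I'll move it clear.

Emit:
{"api": "move_arm", "payload": {
  "steps": [
    [3,-3,0,-1.5,0,0,0],
    [3,-4,0,-1,0,0,0],
    [3,-4,0,-1,0,0,0],
    [3,-4,0,0,0,0,0],
    [3,-4,0,0,0,0,0]
  ]
}}

```text
time_s: 57.67
tool_pos: [0.4048, -0.2383, 0.2923]
tool_rot: [-180.0, 0.0, 81.2]
force: [0.6, -0.4, -0.5]
grip_width: 0.0303
```

Emit:
{"api": "move_arm", "payload": {
  "steps": [
    [3,-4,0,0,0,0,0],
    [3,-3,0,0,0,0,0],
    [3,0,0,0,0,0,0],
    [3,0,0,0,0,0,0]
  ]
}}

```text
time_s: 58.0
tool_pos: [0.3933, -0.3073, 0.2916]
tool_rot: [-179.8, 0.1, 80.9]
force: [0.1, 1.2, -0.8]
grip_width: 0.0302
```

```bash
python3 - <<'E'
from cell import env,viewer
import cv2
o=env.get_obs();print(o['time_s'],o['tool_pos'])
a=viewer.read_camera('scene')['img'][150:260,260:390,::-1]
b=viewer.read_camera('side')['img'][90:220,130:290,::-1]
cv2.imwrite('pics/g1.png',cv2.resize(a,None,fx=5,fy=5,interpolation=2)); cv2.imwrite('pics/g2.png',cv2.resize(b,None,fx=4,fy=4,interpolation=2))
E
```

```text
58.0 [ 0.39332319 -0.30734015  0.2916128 ]
```

View pics/g1.png

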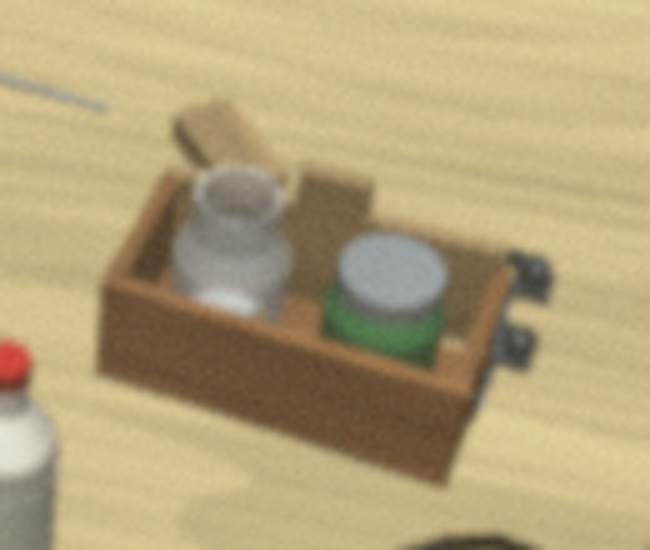

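View pics/g2.png

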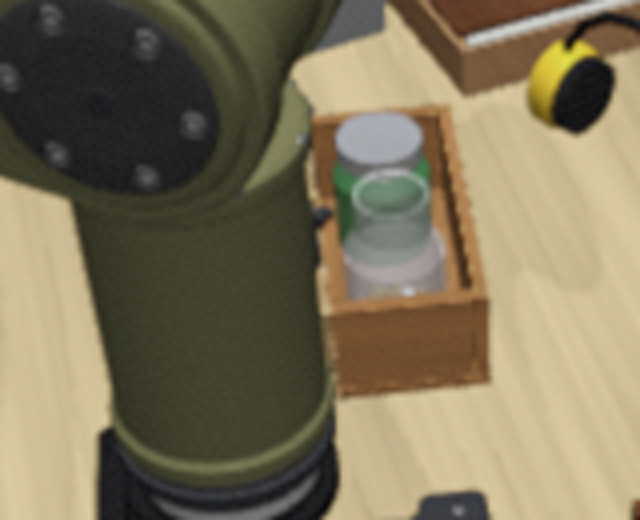

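The scene crop shows the gate shut, with the tab top at about (305..372, 165..185) and both knuckles at (530,275) and (515,347). I'll check the heights by projecting the expected points into the full picture.

```bash
python3 - <<'E'
from cell import viewer
import numpy as np
c=viewer.read_camera('scene');E=np.array(c['extrinsics']);f=192/np.tan(np.radians(c['vfov']/2))
a=np.radians(-9.1);R=np.array([[np.cos(a),-np.sin(a)],[np.sin(a),np.cos(a)]])
def P(x,y,z):
    w=np.r_[np.array([.5865,.259])+R@[x,y],z,1];q=E@w
    return np.round([(c['cx']+f*q[0]/q[2]-260)*5,(c['cy']+f*q[1]/q[2]-150)*5],0)
for dz in(0,.006,.012):
    print(dz,'tab',[P(-.058,s*.023,.124+dz) for s in(-1,1)],'leaf end top',P(-.058,.112,.096+dz),'rings top',P(-.064,.128,.090+dz),P(-.064,.128,.028+dz), 'brk',P(-.064,.128,.076),P(-.064,.128,.014))
E
```

```text
0 tab [array([302., 161.]), array([374., 181.])] leaf end top [509. 255.] rings top [535. 263.] [517. 333.] brk [531. 280.] [513. 348.]
0.006 tab [array([303., 154.]), array([375., 174.])] leaf end top [510. 248.] rings top [537. 256.] [518. 327.] brk [531. 280.] [513. 348.]
0.012 tab [array([305., 147.]), array([377., 167.])] leaf end top [512. 241.] rings top [538. 249.] [520. 320.] brk [531. 280.] [513. 348.]
```

The tab and leaf edges match the fully lowered height (dz ≈ 0), so I'm handing the job in.

```bash
python3 -c "
from cell import job;print(job.sign_off())"
```

```text
the job is handed in; nothing more can be done
None
```

The job is done and handed in at about 58 s of the 210 s allowed.

- **Nuts:** I rested each of the three pans' lips in the jar's mouth, tipped them, and stood each pan back where it had been. The wrist pictures showed all six nuts in the jar, all pans empty and none astray.
- **Jar:** it stands upright in the rack's free place, and I felt it touch the floor at the expected height before letting go.
- **Gate:** I lifted it out of its stand, brought it in from the front and lowered both knuckles onto the pins. The last scene picture shows it shut across the front. The tab's top edge is within about 4 mm of where a fully lowered gate should be, with no sign of it standing high. The arm hid the gate from the side camera at the end, so this last height check rests on the scene camera alone.
- **Other things:** the bystanders looked undisturbed, and the arm ended clear of everything. None of my checks failed or disagreed.

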